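# Load the buyer's sample tray with flattened bottles and caps sorted by size

### The arm

A 6-joint arm with a two-finger parallel gripper is mounted at the origin on the work surface. World frame = base frame: x ahead of the robot, y to its left, z up, the work surface at z = 0. Lengths are in m, angles in rad, forces in N, time in s.
With the tool pointing down it reaches from about 0.325 to 0.925 m from the base axis. Payload 3.1 kg.
Tool frame: the origin (TCP) lies midway between the tips of the shut fingers; the grasp point (between the pads) lies 19 mm behind it (robot.grasp_offset is the distance from the TCP to the grasp point, in m); z points along the fingers, y is the direction in which the jaws open and shut (so a half turn about z gives the same grasp; the last joint's range is limited). The gripper opens to 85 mm and grips with 20 to 120 N. Pads are 22 mm wide; open, the fingers measure 114 mm over their backs; the gripper's body (76 mm by 85 mm) begins 54 mm behind the grasp point. The pads swing forward as they close: fully open they stand 13 mm farther back than shut.
Start: joints at [1.137, 0.217, 1.613, -0, 1.311, -0.112], TCP at [0.198, 0.593, 0.231] pointing down, gripper open.
Joint ranges: [-2.75, 2.75], [-0.78, 2.1], [0.31, 2.55], [-1.13, 4.27], [0.13, 2.63], [-2.58, 2.58]. Speed limits (rad/s): [2.79, 2.79, 3.14, 3.14, 3.14, 3.14].

### API

Orientations are given as a unit quaternion [w, x, y, z].
In Python, from plant import robot, viewer, spotter gives the robot as it stands.
- The arm moves only by the tool servo_tool, never from a script. Its argument "targets" is a list that holds one entry, the list of rows, each a list of 7 numbers: the opening in per cent of the stroke, from 0 (shut) to 100 (fully open), then the shift along the tool's x, y, z in mm, then the turn, a rotation vector about the tool's x, y, z in rad. A call has exactly 10 rows; each row is the pose to reach, as a shift and turn from the pose commanded when the call began, along the tool's axes at that moment; what a row does not reach only later rows make up. A row lasts 1/12 s, in which the tool goes at most 41.7 mm and 7.16 degrees, less where a joint would pass 70% of its speed; a pose out of reach is approached as far as the arm can. A call with a gripper value outside its range is refused whole. The fingers move at their own pace and stop on an object; the grip force is fixed at half the most. Time passes only in rows, so rows that repeat a pose let the fingers close, or fill a call up. It gives the time, the measured TCP pose, the force and the opening at its end, in the units of the state.
- robot.sense(): the state, without advancing time (a new reading comes with each control period).
- viewer.snapshot(name): name is "scene" or "top"; returns a dict with "frame" (480x640x3 uint8, blue, green, red), "z_map" (480x640 float32, m along the optical axis (not along the pixel's ray), 0 where there is no reading), "K" (3x3 intrinsics, pixels), "k1" (the pictures are not rectified: a ray, as slopes to the right and down, at radius r is drawn at 1 + k1 r^2 times it, then the intrinsics apply), "position" and "rotation" of the camera in the world. Camera axes: x right, y down, z forward; pixel columns grow to the right and rows downward; lengths in m; the calibration is good to about 2 mm. A picture is of the moment at which its call begins.
- robot.close_job(): hands the job in, once; it reports no verdict.
Trained networks look in a picture, given as the dict that the camera call returned (one of the last four; its "shot" number tells which), for a name from the list of things; names that differ only in an ending like _2 or _b are one class to them, and where a whole thing is asked for, a point or a joint stands for the part that bears it (a point fixed in the world has none). Each returns a list of dicts, best first, with "confidence" (0 to 1); they miss things now and then, are a little off and sometimes report something else, mostly with a low value. They report only what shows in the picture. A call takes as long as a camera call. They do not tell look-alikes from the thing itself.
- spotter.recognise(picture, thing): "xyz" ([x, y, z] in m, in world coordinates, good to about 4 mm: the middle of the surface that is visible of it).
- spotter.spot_point(picture, thing): "xyz" ([x, y, z] in m, in world coordinates, good to about 4 mm: a listed point, or the origin of a listed thing).
The state is a dict: "time_s": time; "qpos": joint angles; "dq": joint speeds; "joint_efforts": joint torques, N m; "tool_pos": TCP position; "tool_rot": TCP orientation; "wrist_force": force on the tool from outside, world axes, zero at the start; "moment": the same for the moment, N m; "grip_width": finger opening in m.
Only numpy, scipy, OpenCV 4.12 (cv2) and the standard library are available. Lean on these libraries where they do the work, as an engineer would, in place of code of your own. Each camera call takes 0.05 s, during which the arm holds its last target.

### The job

Pull the tray out of the grey crate and load the buyer's sample: lay the two flattened bottles flat and end to end along the long front trough, and set the blue caps lying on the table flat on the floor of the pockets, one cap to a pocket, wide caps in the row of wide pockets and narrow caps in the row of narrow pockets. When everything is in, push the tray fully home; leave the jug and the funnel where they stand.

Things in the scene. Friction and masses are not known exactly. Their poses are not given: they have to be found in the camera images.
- tray_handle (a point): middle of the tray's steel grip bar: round, 10 mm thick, 100 mm long, level along y, 50 mm in front of the tray's front lip (45 mm of air behind it), 80 mm above the table, nothing between. Axes of this and all tray points, which move with the tray: x into the crate (the way it closes), y to the left as seen from the robot, z up
- tray (a joint): how far the pull-out tray stands out of the grey crate: 0 = fully home, 0.20 m = at its outer stop; slides level along its -x axis with about 2 N of friction and stays where it is left. At the start 60 to 100 mm out
- crate: fixed grey crate, 286 mm wide, 235 deep, 116 high, open in front 46 to 107 mm above the table; origin on the table under the middle of its front edge, x into it, y left, z up. Its light grey tray: floor 55 mm above the table, front lip 6 mm thick and walls all 16 mm above that floor, 250 mm wide inside. Fully out, all compartments stand clear in front of the crate's top
- trough (a point): the long front compartment of the tray, right behind the lip: 72 mm (x) by 250 mm (y), room for two bottles end to end, bounded at the rear by a 5 mm wide, 10 mm high divider; this point is in its middle, 20 mm above the tray floor (where the middle of a bottle lying flat in it comes)
- wide_pocket0 (a point): left pocket of the row of wide pockets (middle of the tray): 60 by 60 mm square, 10 mm deep, 85 mm between pocket centres; this point is at its middle, 11 mm above its floor (where the centre of a seated cap comes)
- narrow_pocket0 (a point): left pocket of the row of narrow pockets (rear of the tray): 42 by 42 mm square, 10 mm deep, 85 mm between pocket centres; this point is at its middle, 11 mm above its floor; with the tray fully out it is 31 mm in front of the crate's front edge
- wide_pocket1 (a point): middle pocket of the row of wide pockets (middle of the tray): 60 by 60 mm square, 10 mm deep, 85 mm between pocket centres; this point is at its middle, 11 mm above its floor (where the centre of a seated cap comes)
- narrow_pocket1 (a point): middle pocket of the row of narrow pockets (rear of the tray): 42 by 42 mm square, 10 mm deep, 85 mm between pocket centres; this point is at its middle, 11 mm above its floor; with the tray fully out it is 31 mm in front of the crate's front edge
- wide_pocket2 (a point): right pocket of the row of wide pockets (middle of the tray): 60 by 60 mm square, 10 mm deep, 85 mm between pocket centres; this point is at its middle, 11 mm above its floor (where the centre of a seated cap comes)
- narrow_pocket2 (a point): right pocket of the row of narrow pockets (rear of the tray): 42 by 42 mm square, 10 mm deep, 85 mm between pocket centres; this point is at its middle, 11 mm above its floor; with the tray fully out it is 31 mm in front of the crate's front edge
- wide_cap0: wide blue screw cap (may be absent): solid disc 46 mm across, 22 mm high, 12 g; origin at its centre (11 mm above what it lies on), z along its axis; which face is up does not matter; starts lying flat on the table
- wide_cap1: wide blue screw cap (may be absent): solid disc 46 mm across, 22 mm high, 12 g; origin at its centre (11 mm above what it lies on), z along its axis; which face is up does not matter; starts lying flat on the table
- wide_cap2: wide blue screw cap (may be absent): solid disc 46 mm across, 22 mm high, 12 g; origin at its centre (11 mm above what it lies on), z along its axis; which face is up does not matter; starts lying flat on the table
- narrow_cap0: narrow blue screw cap (may be absent): solid disc 30 mm across, 22 mm high, 12 g, same colour and height as the wide ones; origin at its centre (11 mm above what it lies on), z along its axis; which face is up does not matter; starts lying flat on the table
- narrow_cap1: narrow blue screw cap (may be absent): solid disc 30 mm across, 22 mm high, 12 g, same colour and height as the wide ones; origin at its centre (11 mm above what it lies on), z along its axis; which face is up does not matter; starts lying flat on the table
- narrow_cap2: narrow blue screw cap (may be absent): solid disc 30 mm across, 22 mm high, 12 g, same colour and height as the wide ones; origin at its centre (11 mm above what it lies on), z along its axis; which face is up does not matter; starts lying flat on the table
- bottle0: flattened clear PET bottle lying flat on the table: 112 mm long, 60 wide at the base, 56 at the shoulder, 40 high, 30 g; pinched waist with a white paper band, 46 wide, 36 high, 40 long, to grip across; origin in the middle of the waist, 20 mm above what it lies on; x along the bottle to the neck (58 mm to its end; 54 mm the other way to the base), y across, z up
- bottle1: flattened clear PET bottle lying flat on the table: 112 mm long, 60 wide at the base, 56 at the shoulder, 40 high, 30 g; pinched waist with a white paper band, 46 wide, 36 high, 40 long, to grip across; origin in the middle of the waist, 20 mm above what it lies on; x along the bottle to the neck (58 mm to its end; 54 mm the other way to the base), y across, z up
- jug: bystander: green HDPE jug 130 x 170 mm, 265 mm high, origin under its middle; leave it alone
- funnel: bystander: stainless funnel standing mouth down, 120 mm across, 130 mm high, origin under its middle; leave it alone
Things that resemble listed ones, but are neither listed nor needed, are in the scene too. What is shaped like the wide_cap2 but yellow is not meant. Leave any orange look-alike of the bottle0 alone.

How it is judged:
By the outcome, as a careful person would: the job done as asked, in the order asked, and still so for the second after the job is handed in, with the robot touching nothing.
Of wide_cap0, wide_cap1, wide_cap2, narrow_cap0, narrow_cap1, narrow_cap2 only 4 to 6 are there at a start; the rules pass over those that are not, and their reading is None.
At some moment in a run one of wide_cap0, wide_cap1, wide_cap2, narrow_cap0, narrow_cap1, narrow_cap2, bottle0, bottle1 may be knocked a few centimetres aside while the robot is not near it.
Once in a run the grip may slacken for a moment while it holds something.
It also fails if it takes over 208 s, if anything falls off the work surface, if the arm or the gripper's body presses on something with over 40 N, if the wrist force passes 120 N, or if a joint passes its speed limit or range.

## Working session

There is one attempt and no reset: what is moved stays moved. The work goes in short steps, Python scripts to look and compute and a tool call to move; the robot and the scene stay as the last step left them, time stands still between calls to the robot, and variables do not carry over. Pictures are saved under pics/ and viewed, and the job is handed in when it is done.

Besides the shell and the picture viewer there is one more tool, called after "Call:" as name(argument=value, ...) on one line, values as JSON. servo_tool: Moves the arm, as the interface text tells. Its arguments: {"type":"object","properties":{"targets":{"type":"array"}},"required":["targets"]}

```bash
ls; mkdir -p pics; cat > h.py <<'E'
import numpy as np, cv2
from plant import robot, viewer, spotter
def save(p,n): cv2.imwrite(f'pics/{n}.png',p['frame'])
def rays(p,u,v):
    K=p['K'];x=(u-K[0,2])/K[0,0];y=(v-K[1,2])/K[1,1]
    xd,yd=x,y
    for _ in range(20):
        f=1+p['k1']*(x*x+y*y);x,y=xd/f,yd/f
    return np.stack([x,y,np.ones_like(x)],-1)
def cloud(p):
    v,u=np.mgrid[0:480,0:640].astype(float)
    r=rays(p,u,v)*p['z_map'][...,None]
    return r@np.array(p['rotation']).T+np.array(p['position'])
def atz(p,u,v,z):
    d=rays(p,np.array(float(u)),np.array(float(v)))@np.array(p['rotation']).T;o=np.array(p['position'])
    return o+d*(z-o[2])/d[2]
E
python3 - <<'E'
from h import *
s=robot.sense();print({k:np.round(v,4).tolist() for k,v in s.items()})
for n in('scene','top'):
    p=viewer.snapshot(n);save(p,n+'0');print(n,p['position'],np.round(p['rotation'],3).tolist(),np.array(p['K']).tolist(),p['k1'],p['shot'])
    for t in ['tray_handle','crate','trough','wide_pocket0','wide_pocket1','wide_pocket2','narrow_pocket0','narrow_pocket1','narrow_pocket2','wide_cap0','narrow_cap0','bottle0','jug','funnel']:
        print(t,[(np.round(d['xyz'],3).tolist(),round(d['confidence'],2)) for d in spotter.spot_point(p,t)])
E
```

```text
pics
{'time_s': 0.0, 'qpos': [1.1368, 0.2178, 1.615, -0.0, 1.3113, -0.1122], 'dq': [0.0012, -0.0012, -0.0, -0.0005, -0.0007, -0.0013], 'joint_efforts': [0.0014, -39.685, -30.3854, -0.0001, 0.0098, -0.0], 'tool_pos': [0.1973, 0.5921, 0.2299], 'tool_rot': [-0.0003, 0.1602, 0.9871, -0.0012], 'wrist_force': [-0.3131, 0.5034, 0.0191], 'moment': [-0.0391, 0.0539, 0.018], 'grip_width': 0.0854}
scene [ 1.31741722 -0.8434813   0.84926448] [-0.432, 0.825, 0.321, -0.169] [[522.6835866579886, 0.0, 330.1032505091587], [0.0, 522.6835866579886, 232.6236864059685], [0.0, 0.0, 1.0]] 0.01507812080757401 1
tray_handle [([0.539, 0.086, 0.084], 0.93)]
crate [([0.657, 0.15, -0.001], 0.56), ([0.654, -0.205, 0.021], 0.36)]
trough [([0.623, 0.13, 0.074], 0.97)]
wide_pocket0 [([0.648, 0.237, 0.062], 0.93), ([0.723, 0.087, 0.067], 0.89), ([0.687, 0.165, 0.067], 0.88)]
wide_pocket1 [([0.648, 0.237, 0.062], 0.93), ([0.723, 0.087, 0.067], 0.89), ([0.687, 0.165, 0.067], 0.88)]
wide_pocket2 [([0.648, 0.237, 0.062], 0.93), ([0.723, 0.087, 0.067], 0.89), ([0.687, 0.165, 0.067], 0.88)]
narrow_pocket0 []
narrow_pocket1
[... 1197 characters left out ...]
079], 0.61)]
narrow_pocket0 [([0.522, -0.16, 0.013], 0.69), ([0.422, 0.467, -0.003], 0.2)]
narrow_pocket1 [([0.522, -0.16, 0.013], 0.69), ([0.422, 0.467, -0.003], 0.2)]
narrow_pocket2 [([0.522, -0.16, 0.013], 0.69), ([0.422, 0.467, -0.003], 0.2)]
wide_cap0 [([0.506, -0.254, 0.011], 0.83), ([0.534, -0.076, 0.009], 0.6), ([0.52, -0.159, 0.012], 0.55), ([0.724, 0.088, 0.064], 0.39), ([0.428, -0.165, 0.01], 0.24), ([0.419, 0.465, -0.001], 0.18)]
narrow_cap0 [([0.434, -0.259, 0.012], 0.67), ([0.42, -0.345, 0.012], 0.57), ([0.43, -0.164, 0.012], 0.55)]
bottle0 [([0.651, -0.204, 0.02], 0.97), ([0.615, -0.334, 0.022], 0.65)]
jug [([0.421, 0.466, -0.005], 0.71)]
funnel [([0.505, -0.539, -0.0], 0.85)]
```

View pics/scene0.png

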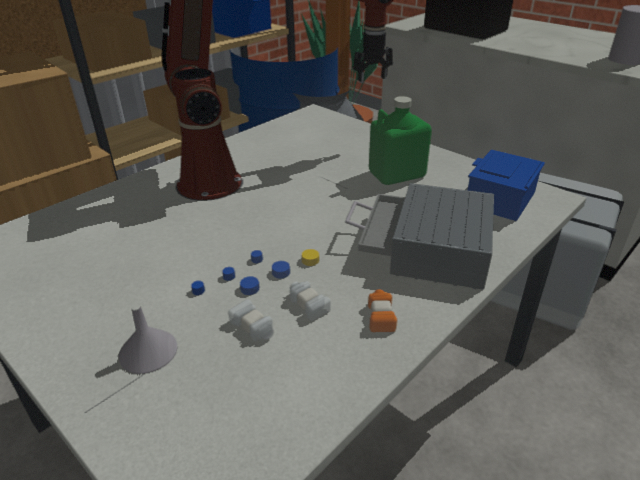

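View pics/top0.png

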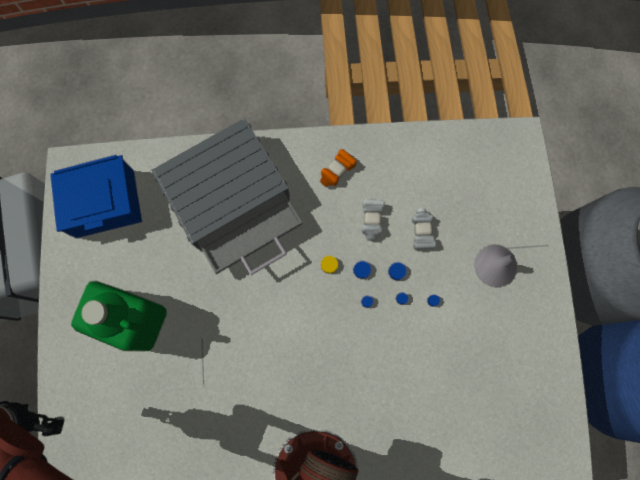

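```bash
cat > fix.py <<'E'
s=open('h.py').read()
s=s.replace("import numpy as np, cv2","import numpy as np, cv2, json\nfrom scipy.spatial.transform import Rotation as Ro\ndef RM(p): q=p['rotation']; return Ro.from_quat([q[1],q[2],q[3],q[0]]).as_matrix()")
s=s.replace("np.array(p['rotation'])","RM(p)")
open('h.py','w').write(s)
E
python3 fix.py; cat >> h.py <<'E'
def blobs(p,zlo,zhi,xr=(0.3,0.95),yr=(-0.6,0.45),mn=30):
    c=cloud(p);m=(c[...,2]>zlo)&(c[...,2]<zhi)&(p['z_map']>0)&(c[...,0]>xr[0])&(c[...,0]<xr[1])&(c[...,1]>yr[0])&(c[...,1]<yr[1])
    n,l=cv2.connectedComponents(m.astype(np.uint8))
    out=[]
    for i in range(1,n):
        k=l==i
        if k.sum()<mn: continue
        pt=c[k][:,:2].astype(np.float32);r=cv2.minAreaRect(pt)
        hsv=cv2.cvtColor(p['frame'],cv2.COLOR_BGR2HSV)[k].mean(0)
        out.append((int(k.sum()),np.round(pt.mean(0),4).tolist(),np.round(r[0],4).tolist(),np.round(r[1],4).tolist(),round(r[2],1),np.median(c[k][:,2]).round(4),hsv.round().astype(int).tolist()))
    return out
E
python3 - <<'E'
from h import *
for n in('top','scene'):
    p=viewer.snapshot(n);print(n)
    for b in blobs(p,0.012,0.05):print(b)
    print('tray');
    for b in blobs(p,0.066,0.095):print(b)
    print('crate')
    for b in blobs(p,0.108,0.125):print(b)
print(robot.sense()['tool_pos'],robot.sense()['time_s'])
E
```

```text
top
(716, [0.7997000217437744, -0.11720000207424164], [0.799, -0.1154], [0.0599, 0.1123], 44.6, np.float64(0.0364), [17, 180, 142])
(742, [0.6496000289916992, -0.20110000669956207], [0.6478, -0.2013], [0.0585, 0.1133], 80.9, np.float64(0.0368), [60, 14, 131])
(69, [0.7075999975204468, 0.44609999656677246], [0.7111, 0.4453], [0.043, 0.009], 0.2, np.float64(0.0299), [108, 226, 47])
(749, [0.6078000068664551, -0.33500000834465027], [0.6148, -0.3356], [0.1136, 0.0607], 1.1, np.float64(0.0364), [60, 15, 133])
(923, [0.498199999332428, -0.5253999829292297], [0.5027, -0.5362], [0.1122, 0.1132], 15.1, np.float64(0.027), [147, 8, 106])
(244, [0.5331000089645386, -0.07460000365972519], [0.5336, -0.0747], [0.0432, 0.0457], 85.9, np.float64(0.0216), [25, 243, 171])
(229, [0.5146999955177307, -0.1623000055551529], [0.5152, -0.1622], [0.0446, 0.0438], 52.2, np.float64(0.022), [108, 221, 126])
(224, [0.5055000185966492, -0.25600001215934753], [0.5057, -0.2564], [0.0429, 0.0444], 87.6, np.float64(0.0223), [108, 220, 127])
(113, [0.4307999908924103, -0.2612999975681305], [0.4305, -0.2621], [0.0296, 0
[... 3080 characters left out ...]
oat64(0.0811), [111, 136, 69])
(1503, [0.7441999912261963, 0.08540000021457672], [0.6991, 0.0964], [0.2324, 0.4184], 69.6, np.float64(0.0769), [80, 10, 70])
(158, [0.5109000205993652, -0.5376999974250793], [0.5099, -0.5361], [0.0289, 0.0197], 81.3, np.float64(0.0788), [131, 7, 92])
crate
(213, [0.4361000061035156, 0.3986000120639801], [0.4211, 0.3967], [0.1512, 0.0717], 14.2, np.float64(0.1168), [65, 107, 61])
(5639, [0.7736999988555908, 0.1891999989748001], [0.7644, 0.203], [0.2344, 0.2995], 27.4, np.float64(0.1145), [96, 15, 89])
(76, [0.5090000033378601, -0.5375999808311462], [0.5085, -0.538], [0.0196, 0.0154], 64.7, np.float64(0.1156), [121, 8, 82])
[0.19765546 0.59292133 0.23129441] 1.6
```

```bash
cat > go.py <<'E'
# go.py [-c dx dy dz rz]  x,y,z,yawdeg ...
import sys,json,numpy as np
from plant import robot
try: S=json.load(open('st.json'))
except Exception: S=[0.198,0.593,0.231,71.57]
def upd(S,d):
    y=np.radians(S[3]);X=np.array([-np.sin(y),np.cos(y)]);Y=np.array([np.cos(y),np.sin(y)])
    xy=np.array(S[:2])+(X*d[0]+Y*d[1])/1000
    return [*xy,S[2]-d[2]/1000,S[3]-np.degrees(d[3])]
a=sys.argv[1:]
if a[0]=='-c': S=upd(S,list(map(float,a[1:5])));a=a[5:];json.dump([float(v) for v in S],open('st.json','w'))
s=robot.sense();q=s['tool_rot'];yaw=np.degrees(2*np.arctan2(q[2],q[1]))-90
print('t %.1f cmd'%s['time_s'],np.round(S,4),'meas',np.round(s['tool_pos'],4),round(yaw,1),'grip',round(s['grip_width'],4),'F',np.round(s['wrist_force'],1),'q6 %.2f q1 %.2f'%(s['qpos'][5],s['qpos'][0]))
P=None
for w in a:
    x,y0,z,t=map(float,w.split(','));y=np.radians(S[3])
    d=np.array([x,y0])-S[:2];r=((S[3]-t+90)%180)-90
    sh=[(-np.sin(y)*d[0]+np.cos(y)*d[1])*1000,(np.cos(y)*d[0]+np.sin(y)*d[1])*1000,(S[2]-z)*1000]
    dist=np.linalg.norm(np.array(sh)-(P if P is not None else 0));P=np.array(sh)
    print(w,'->',np.round(sh,1).tolist(),'rz %.3f (%.1f rows rot, other %.3f) %.1f rows'%(np.radians(r),abs(r)/7.16,np.radians(r-180*np.sign(r)),dist/41.7))
E
python3 go.py 0.198,0.593,0.40,71.57 0.54,0.0865,0.4,27.4 0.54,0.0865,0.14,27.4 0.54,0.0865,0.064,27.4
python3 - <<'E'
from h import *
p=viewer.snapshot('top');f=p['frame'][180:260,340:460];cv2.imwrite('pics/b.png',cv2.resize(f,None,fx=6,fy=6,interpolation=cv2.INTER_CUBIC))
E
```

```text
t 1.6 cmd [ 0.198  0.593  0.231 71.57 ] meas [0.1977 0.5929 0.2313] 71.6 grip 0.0855 F [-0.2 -0.  -0.7] q6 -0.11 q1 1.14
0.198,0.593,0.40,71.57 -> [0.0, 0.0, -169.0] rz 0.000 (0.0 rows rot, other 0.000) 4.1 rows
0.54,0.0865,0.4,27.4 -> [-484.6, -372.4, -169.0] rz 0.771 (6.2 rows rot, other -2.371) 14.7 rows
0.54,0.0865,0.14,27.4 -> [-484.6, -372.4, 91.0] rz 0.771 (6.2 rows rot, other -2.371) 6.2 rows
0.54,0.0865,0.064,27.4 -> [-484.6, -372.4, 167.0] rz 0.771 (6.2 rows rot, other -2.371) 1.8 rows
```

View pics/b.png

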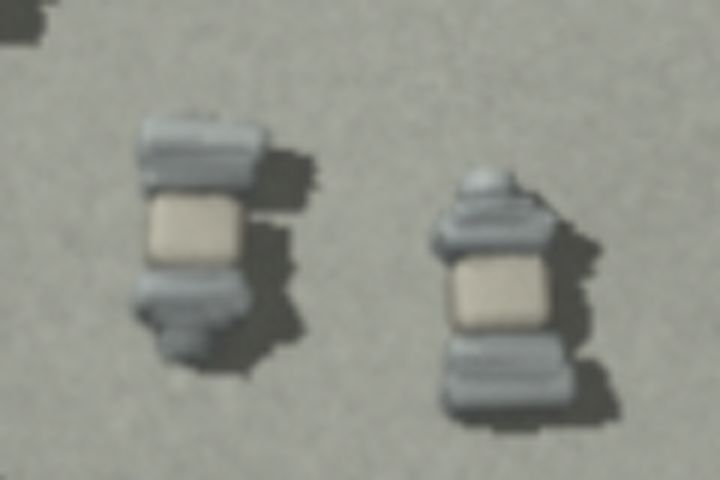

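Call:
servo_tool(targets=[[[45,0,0,-42,0,0,0],[45,0,0,-84,0,0,0],[45,0,0,-126,0,0,0],[45,0,0,-169,0,0,0],[45,-32,-25,-169,0,0,0.1],[45,-64,-50,-169,0,0,0.22],[45,-96,-75,-169,0,0,0.34],[45,-128,-100,-169,0,0,0.46],[45,-160,-124,-169,0,0,0.58],[45,-190,-147,-169,0,0,0.69]]])

```text
time_s: 2.48
tool_pos: [0.3321, 0.3916, 0.4006]
tool_rot: [0.0, 0.487, 0.873, 0.0]
wrist_force: [0.4, 0.7, 0.3]
grip_width: 0.0383
```

```bash
python3 go.py -c -190 -147 -169 0.69 0.54,0.0865,0.4,27.4 0.54,0.0865,0.14,27.4 0.54,0.0865,0.064,27.4
```

```text
t 2.5 cmd [ 0.3318  0.3935  0.4    32.0359] meas [0.3321 0.3916 0.4006] 31.7 grip 0.0383 F [0.4 0.7 0.3] q6 0.18 q1 0.73
0.54,0.0865,0.4,27.4 -> [-370.7, 13.7, 0.0] rz 0.081 (0.6 rows rot, other -3.061) 8.9 rows
0.54,0.0865,0.14,27.4 -> [-370.7, 13.7, 260.0] rz 0.081 (0.6 rows rot, other -3.061) 6.2 rows
0.54,0.0865,0.064,27.4 -> [-370.7, 13.7, 336.0] rz 0.081 (0.6 rows rot, other -3.061) 1.8 rows
```

Call:
servo_tool(targets=[[[45,-40,1.5,0,0,0,0.02],[45,-80,3,4,0,0,0.04],[45,-120,4.5,14,0,0,0.06],[45,-158,6,30,0,0,0.08],[45,-196,7.5,47,0,0,0.081],[45,-234,9,64,0,0,0.081],[45,-272,10.5,81,0,0,0.081],[45,-308,12,100,0,0,0.081],[45,-342,13,122,0,0,0.081],[45,-371,14,150,0,0,0.081]]])

```text
time_s: 3.32
tool_pos: [0.5423, 0.084, 0.2513]
tool_rot: [0.002, 0.52, 0.854, 0.001]
wrist_force: [0.5, 0.2, 0.2]
grip_width: 0.0383
```

```bash
python3 go.py -c -371 14 150 0.081 0.54,0.0865,0.064,27.4; python3 - <<'E'
from h import *
p=viewer.snapshot('scene');
for t in ['tray_handle']: print(spotter.spot_point(p,t))
cv2.imwrite('pics/s1.png',cv2.resize(p['frame'][150:300,300:500],None,fx=4,fy=4))
E
```

```text
t 3.3 cmd [ 0.5404  0.0864  0.25   27.395 ] meas [0.5423 0.084  0.2513] 27.3 grip 0.0383 F [0.5 0.2 0.2] q6 -0.45 q1 0.03
0.54,0.0865,0.064,27.4 -> [0.3, -0.3, 186.0] rz -0.000 (0.0 rows rot, other 3.142) 4.5 rows
[{'xyz': [0.5399, 0.0878, 0.0794], 'confidence': 0.91}]
```

View pics/s1.png

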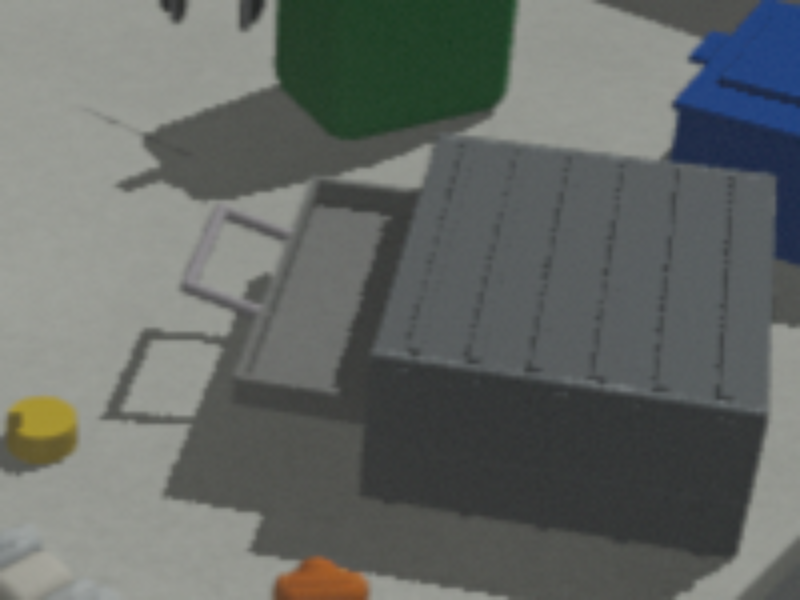

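The crop shows the tray partly out with its handle bar, and open space around the bar (picture ~(200,245)). I'll go down and grip it.

Call:
servo_tool(targets=[[[45,0,0,40,0,0,0],[45,0,0,80,0,0,0],[45,0,0,120,0,0,0],[45,0,0,155,0,0,0],[45,0,0,175,0,0,0],[45,0,0,186,0,0,0],[45,0,0,186,0,0,0],[0,0,0,186,0,0,0],[0,0,0,186,0,0,0],[0,0,0,186,0,0,0]]])

```text
time_s: 4.25
tool_pos: [0.5419, 0.0866, 0.0669]
tool_rot: [0.002, 0.52, 0.854, 0.001]
wrist_force: [-1.3, 0.7, 1.3]
grip_width: 0.0077
```

```bash
python3 go.py -c 0 0 186 0 0.437,0.0332,0.064,27.4
```

```text
t 4.2 cmd [ 0.5404  0.0864  0.064  27.395 ] meas [0.5419 0.0866 0.0669] 27.4 grip 0.0077 F [-1.3  0.7  1.3] q6 -0.45 q1 0.03
0.437,0.0332,0.064,27.4 -> [0.4, -116.3, 0.0] rz -0.000 (0.0 rows rot, other 3.142) 2.8 rows
```

Call:
servo_tool(targets=[[[0,0,0,0,0,0,0],[0,0,-15,0,0,0,0],[0,0,-30,0,0,0,0],[0,0,-45,0,0,0,0],[0,0,-60,0,0,0,0],[0,0,-75,0,0,0,0],[0,0,-90,0,0,0,0],[0,0,-103,0,0,0,0],[0,0,-112,0,0,0,0],[0,0,-116,0,0,0,0]]])

```text
time_s: 5.08
tool_pos: [0.4389, 0.0333, 0.0669]
tool_rot: [0.002, 0.52, 0.854, 0.002]
wrist_force: [1.1, 3.9, 5.2]
grip_width: 0.0079
```

```bash
python3 go.py -c 0 -116 0 0 0.437,0.0332,0.064,27.4;  python3 - <<'E'
from h import *
p=viewer.snapshot('scene');save(p,'s2')
for t in ['tray_handle','trough','wide_pocket0','narrow_pocket0']: print(t,[(np.round(d['xyz'],3).tolist(),round(d['confidence'],2)) for d in spotter.spot_point(p,t)])
print(robot.sense()['wrist_force'])
E
```

```text
t 5.1 cmd [ 0.4375  0.033   0.064  27.395 ] meas [0.4389 0.0333 0.0669] 27.3 grip 0.0079 F [1.1 3.9 5.2] q6 -0.56 q1 -0.09
0.437,0.0332,0.064,27.4 -> [0.4, -0.3, 0.0] rz -0.000 (0.0 rows rot, other 3.142) 0.0 rows
tray_handle [([0.441, 0.038, 0.079], 0.98)]
trough [([0.52, 0.08, 0.075], 0.94), ([0.429, -0.166, 0.009], 0.29)]
wide_pocket0 [([0.626, 0.034, 0.066], 0.93), ([0.546, 0.19, 0.067], 0.88), ([0.588, 0.112, 0.067], 0.6), ([0.508, -0.256, 0.012], 0.34)]
narrow_pocket0 [([0.632, 0.138, 0.07], 0.97), ([0.592, 0.213, 0.064], 0.73)]
[-3.32005336  1.34105022  8.31758555]
```

View pics/s2.png

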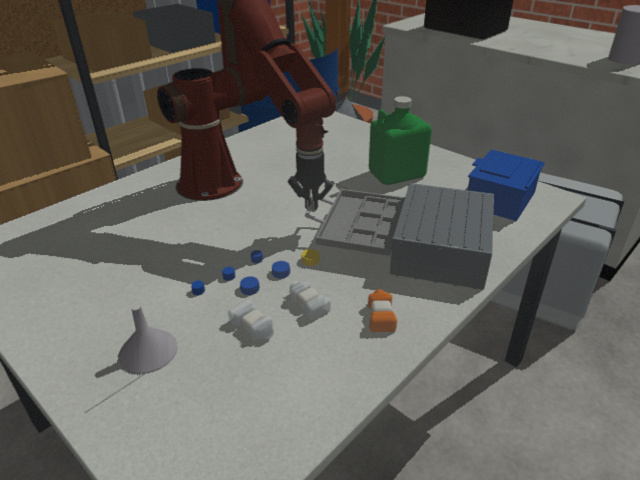

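Call:
servo_tool(targets=[[[0,0,-1,0,0,0,0],[0,0,-2,0,0,0,0],[0,0,-3,0,0,0,0],[0,0,-4,0,0,0,0],[0,0,-5,0,0,0,0],[0,0,-6,0,0,0,0],[0,0,-6,0,0,0,0],[0,0,-6,0,0,0,0],[0,0,-6,0,0,0,0],[0,0,-6,0,0,0,0]]])

```text
time_s: 6.17
tool_pos: [0.4388, 0.0332, 0.067]
tool_rot: [0.006, 0.521, 0.853, 0.007]
wrist_force: [12.1, 13.1, -6.5]
grip_width: 0.0076
```

```bash
python3 go.py -c 0 -6 0 0 0.437,0.0332,0.064,27.4;  python3 - <<'E'
from h import *
for i in range(3):
  for n in ('scene','top'):
    p=viewer.snapshot(n)
    print([(t,[(np.round(d['xyz'],3).tolist(),round(d['confidence'],2)) for d in spotter.spot_point(p,t)]) for t in ['tray_handle']])
print(robot.sense()['wrist_force'],robot.sense()['tool_pos'])
E
```

```text
t 6.2 cmd [ 0.4321  0.0303  0.064  27.395 ] meas [0.4388 0.0332 0.067 ] 27.2 grip 0.0076 F [12.1 13.1 -6.5] q6 -0.57 q1 -0.09
0.437,0.0332,0.064,27.4 -> [0.4, 5.7, 0.0] rz -0.000 (0.0 rows rot, other 3.142) 0.1 rows
[('tray_handle', [([0.435, 0.037, 0.081], 0.6), ([0.631, 0.138, 0.07], 0.34)])]
[('tray_handle', [([0.635, 0.137, 0.07], 0.22)])]
[('tray_handle', [([0.439, 0.036, 0.082], 0.88)])]
[('tray_handle', [])]
[('tray_handle', [([0.44, 0.038, 0.08], 0.89)])]
[('tray_handle', [])]
[11.01212308 12.34021196 -7.54063677] [0.4387638  0.03312629 0.06698607]
```

Call:
servo_tool(targets=[[[0,0,3,0,0,0,0],[0,0,6,0,0,0,0],[45,0,6,0,0,0,0],[45,0,6,0,0,0,0],[45,0,6,0,0,0,0],[45,0,6,0,0,0,0],[45,0,6,-40,0,0,0],[60,0,6,-80,0,0,0],[80,0,6,-120,0,0,0],[80,0,6,-130,0,0,0]]])

```text
time_s: 7.6
tool_pos: [0.4412, 0.0324, 0.2011]
tool_rot: [0.005, 0.52, 0.854, 0.003]
wrist_force: [1.1, 0.1, 0.6]
grip_width: 0.0682
```

```bash
cat >> h.py <<'E'
def band(p,c0,r=0.06):
    # whitish band of bottle near c0: top surface points
    c=cloud(p);hsv=cv2.cvtColor(p['frame'],cv2.COLOR_BGR2HSV)
    near=np.hypot(c[...,0]-c0[0],c[...,1]-c0[1])<r
    m=near&(c[...,2]>c0[2]+0.010)&(c[...,2]<c0[2]+0.03)
    return c,hsv,near,m
E
cat > meas.py <<'E'
from h import *
ns=['scene','top']
for n in ns:
    p=viewer.snapshot(n);print(n)
    for b in blobs(p,0.012,0.045):
        if b[0]<1100: print(b)
    for t in ['tray_handle','trough','wide_pocket0','narrow_pocket0','bottle0']:
        print(t,[(np.round(d['xyz'],3).tolist(),round(d['confidence'],2)) for d in spotter.spot_point(p,t)])
    save(p,n+'_m')
E
python3 go.py -c 0 6 -130 0; python3 meas.py
```

```text
t 7.6 cmd [ 0.4375  0.033   0.194  27.395 ] meas [0.4412 0.0324 0.2011] 27.4 grip 0.0682 F [1.1 0.1 0.6] q6 -0.56 q1 -0.09
scene
(332, [0.43459999561309814, 0.3977000117301941], [0.4214, 0.3959], [0.149, 0.0712], 14.9, np.float64(0.0302), [65, 105, 64])
(207, [0.5393999814987183, -0.07590000331401825], [0.538, -0.0738], [0.0443, 0.0482], 33.7, np.float64(0.0226), [24, 138, 105])
(105, [0.43220001459121704, -0.16820000112056732], [0.4301, -0.1665], [0.0307, 0.0327], 79.8, np.float64(0.0221), [109, 100, 80])
(222, [0.5202999711036682, -0.16279999911785126], [0.5182, -0.1609], [0.0464, 0.0463], 50.1, np.float64(0.0227), [110, 137, 117])
(1024, [0.8314999938011169, 0.07800000160932541], [0.8298, 0.0762], [0.2333, 0.0151], 27.5, np.float64(0.0289), [85, 10, 57])
(117, [0.43540000915527344, -0.262800008058548], [0.4333, -0.2616], [0.0302, 0.0333], 71.1, np.float64(0.022), [110, 157, 110])
(256, [0.5095000267028809, -0.2574999928474426], [0.5074, -0.2552], [0.0467, 0.0496], 62.4, np.float64(0.0228), [110, 144, 117])
(125, [0.4214000105857849, -0.34860000014305115], [0.4183, -0.3472], [0.029
[... 2192 characters left out ...]
, -0.1686], [0.0295, 0.0296], 25.1, np.float64(0.0218), [109, 196, 87])
(106, [0.41819998621940613, -0.3463999927043915], [0.4186, -0.3473], [0.0288, 0.0288], 31.5, np.float64(0.0223), [108, 211, 140])
(131, [0.3873000144958496, 0.3862999975681305], [0.3901, 0.3877], [0.0186, 0.1219], 74.0, np.float64(0.0326), [66, 165, 51])
tray_handle []
trough []
wide_pocket0 [([0.584, 0.109, 0.068], 0.87), ([0.546, 0.186, 0.066], 0.8), ([0.624, 0.036, 0.062], 0.63)]
narrow_pocket0 [([0.675, 0.064, 0.07], 0.77), ([0.636, 0.134, 0.068], 0.71), ([0.594, 0.217, 0.069], 0.68), ([0.612, -0.338, 0.018], 0.28)]
bottle0 [([0.616, -0.336, 0.019], 0.73), ([0.652, -0.2, 0.021], 0.61), ([0.799, -0.113, 0.023], 0.61)]
```

View pics/top_m.png

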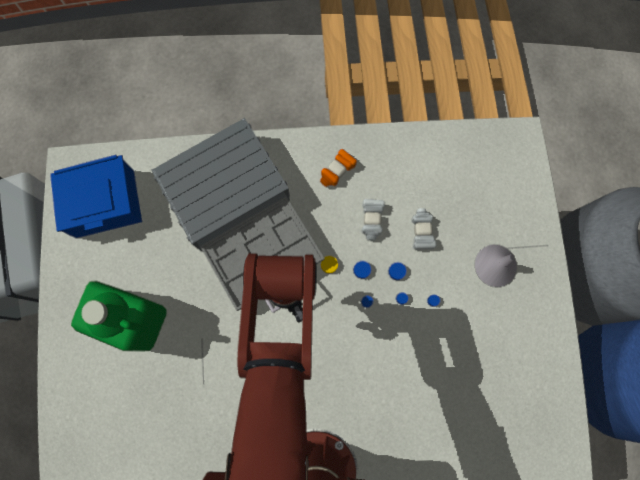

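```bash
python3 go.py 0.652,-0.201,0.11,80.8 0.652,-0.201,0.014,80.8
```

```text
t 8.2 cmd [ 0.4375  0.033   0.194  27.395 ] meas [0.4365 0.033  0.1933] 27.4 grip 0.068 F [-0.  -0.2 -0. ] q6 -0.56 q1 -0.09
0.652,-0.201,0.11,80.8 -> [-306.5, 82.8, 84.0] rz -0.932 (7.5 rows rot, other 2.209) 7.9 rows
0.652,-0.201,0.014,80.8 -> [-306.5, 82.8, 180.0] rz -0.932 (7.5 rows rot, other 2.209) 2.3 rows
```

Call:
servo_tool(targets=[[[100,-36,10,2,0,0,-0.11],[100,-73,20,10,0,0,-0.22],[100,-110,30,20,0,0,-0.33],[100,-147,40,30,0,0,-0.44],[100,-184,50,40,0,0,-0.55],[100,-221,60,50,0,0,-0.66],[100,-256,69,62,0,0,-0.77],[100,-286,77,74,0,0,-0.86],[100,-306.5,83,84,0,0,-0.932],[100,-306.5,83,92,0,0,-0.932]]])

```text
time_s: 9.03
tool_pos: [0.6539, -0.2048, 0.1008]
tool_rot: [0.001, 0.081, 0.997, -0.001]
wrist_force: [0.3, 0.7, -0.1]
grip_width: 0.0855
```

```bash
python3 go.py -c -306.5 83 92 -0.932; python3 - <<'E'
from h import *
p=viewer.snapshot('scene');cv2.imwrite('pics/s3.png',cv2.resize(p['frame'][200:380,180:420],None,fx=3.3,fy=3.3))
print(robot.sense()['tool_pos'])
E
python3 go.py 0.652,-0.201,0.014,80.8
```

```text
t 9.0 cmd [ 0.6522 -0.2009  0.102  80.7946] meas [ 0.6539 -0.2048  0.1008] 80.7 grip 0.0855 F [ 0.3  0.7 -0.1] q6 -1.81 q1 -0.41
[ 0.65118075 -0.20227831  0.09867395]
t 9.1 cmd [ 0.6522 -0.2009  0.102  80.7946] meas [ 0.6512 -0.2023  0.0987] 80.6 grip 0.0852 F [-0.5  1.2 -0.1] q6 -1.81 q1 -0.40
0.652,-0.201,0.014,80.8 -> [0.2, -0.1, 88.0] rz -0.000 (0.0 rows rot, other 3.141) 2.1 rows
```

View pics/s3.png

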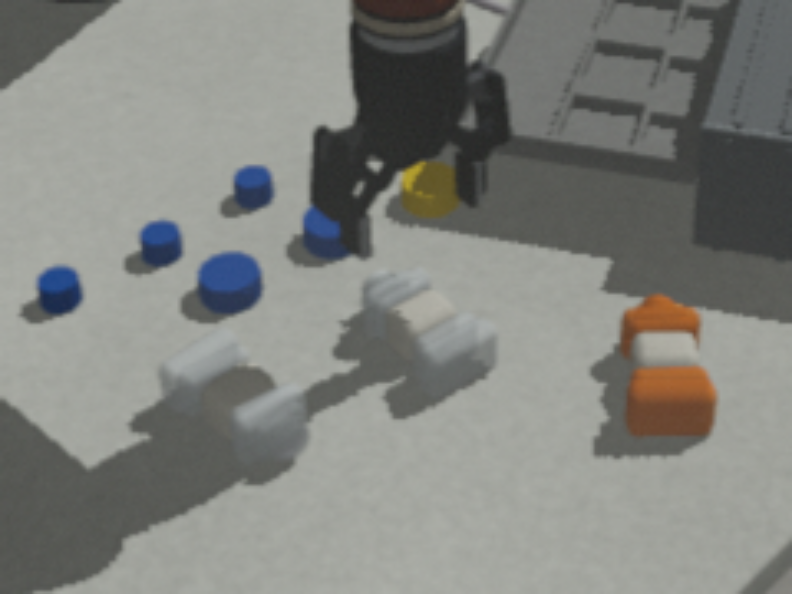

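The open fingers hang over the near bottle's band (picture ~(425,315)). I'll go down and close.

Call:
servo_tool(targets=[[[100,0,0,35,0,0,0],[100,0,0,65,0,0,0],[100,0,0,80,0,0,0],[100,0,0,88,0,0,0],[100,0,0,88,0,0,0],[0,0,0,88,0,0,0],[0,0,0,88,0,0,0],[0,0,0,88,0,0,0],[0,0,0,88,0,0,0],[0,0,0,88,0,0,0]]])

```text
time_s: 9.92
tool_pos: [0.6539, -0.2019, 0.0172]
tool_rot: [0.002, 0.08, 0.997, -0.001]
wrist_force: [0.5, -0.0, 3.6]
grip_width: 0.0446
```

```bash
python3 - <<'E'
import numpy as np
U=np.array([.888,.460]);V=np.array([-.460,.888])
T=np.array([.5209,.0783])
print(T+V*.0605,T-V*.0605)
E
python3 go.py -c 0 0 88 0 0.652,-0.201,0.14,80.8 0.4931,0.132,0.16,27.4 0.4931,0.132,0.070,27.4
```

```text
[0.49307  0.132024] [0.54873  0.024576]
t 9.9 cmd [ 6.52200e-01 -2.00900e-01  1.40000e-02  8.07946e+01] meas [ 0.6539 -0.2019  0.0172] 80.8 grip 0.0446 F [ 0.5 -0.   3.6] q6 -1.81 q1 -0.40
0.652,-0.201,0.14,80.8 -> [0.2, -0.1, -126.0] rz -0.000 (0.0 rows rot, other 3.141) 3.0 rows
0.4931,0.132,0.16,27.4 -> [210.3, 303.2, -146.0] rz 0.932 (7.5 rows rot, other -2.210) 8.9 rows
0.4931,0.132,0.070,27.4 -> [210.3, 303.2, -56.0] rz 0.932 (7.5 rows rot, other -2.210) 2.2 rows
```

Call:
servo_tool(targets=[[[0,0,0,-30,0,0,0],[0,0,0,-70,0,0,0],[0,0,0,-110,0,0,0],[0,22,32,-122,0,0,0.09],[0,45,65,-135,0,0,0.19],[0,68,98,-146,0,0,0.3],[0,91,131,-146,0,0,0.41],[0,114,164,-146,0,0,0.52],[0,137,197,-146,0,0,0.63],[0,158,228,-146,0,0,0.73]]])

```text
time_s: 10.75
tool_pos: [0.5308, 0.051, 0.1607]
tool_rot: [0.0, 0.433, 0.901, 0.0]
wrist_force: [0.5, 0.9, 0.1]
grip_width: 0.0446
```

```bash
python3 go.py -c 158 228 -146 0.73 0.4931,0.132,0.16,27.4 0.4931,0.132,0.11,27.4  0.4931,0.132,0.073,27.4
```

```text
t 10.8 cmd [ 0.5327  0.0494  0.16   38.9687] meas [0.5308 0.051  0.1607] 38.6 grip 0.0446 F [0.5 0.9 0.1] q6 -0.71 q1 -0.04
0.4931,0.132,0.16,27.4 -> [89.1, 21.2, 0.0] rz 0.202 (1.6 rows rot, other -2.940) 2.2 rows
0.4931,0.132,0.11,27.4 -> [89.1, 21.2, 50.0] rz 0.202 (1.6 rows rot, other -2.940) 1.2 rows
0.4931,0.132,0.073,27.4 -> [89.1, 21.2, 87.0] rz 0.202 (1.6 rows rot, other -2.940) 0.9 rows
```

Call:
servo_tool(targets=[[[0,22,5,0,0,0,0.05],[0,45,10,0,0,0,0.1],[0,67,15,0,0,0,0.15],[0,82,19,5,0,0,0.19],[0,89,21,15,0,0,0.202],[0,89,21,35,0,0,0.202],[0,89,21,48,0,0,0.202],[0,89,21,55,0,0,0.202],[0,89,21,55,0,0,0.202],[0,89,21,55,0,0,0.202]]])

```text
time_s: 11.58
tool_pos: [0.4926, 0.1316, 0.1054]
tool_rot: [-0.0, 0.52, 0.854, -0.0]
wrist_force: [-0.1, -0.6, 0.1]
grip_width: 0.0449
```

```bash
python3 go.py -c 89 21 55 0.202 0.4931,0.132,0.073,27.4; python3 - <<'E'
from h import *
p=viewer.snapshot('scene');cv2.imwrite('pics/s4.png',cv2.resize(p['frame'][140:290,280:480],None,fx=4,fy=4))
p=viewer.snapshot('top');cv2.imwrite('pics/t4.png',cv2.resize(p['frame'][180:330,180:380],None,fx=4,fy=4))
E
```

```text
t 11.6 cmd [ 0.493   0.1318  0.105  27.395 ] meas [0.4926 0.1316 0.1054] 27.4 grip 0.0449 F [-0.1 -0.6  0.1] q6 -0.35 q1 0.12
0.4931,0.132,0.073,27.4 -> [0.1, 0.1, 32.0] rz -0.000 (0.0 rows rot, other 3.142) 0.8 rows
```

View pics/s4.png

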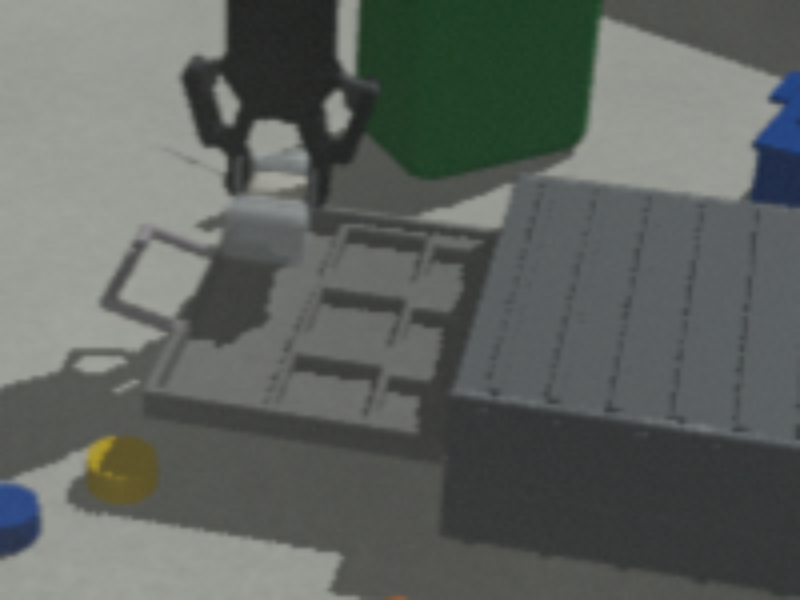

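View pics/t4.png

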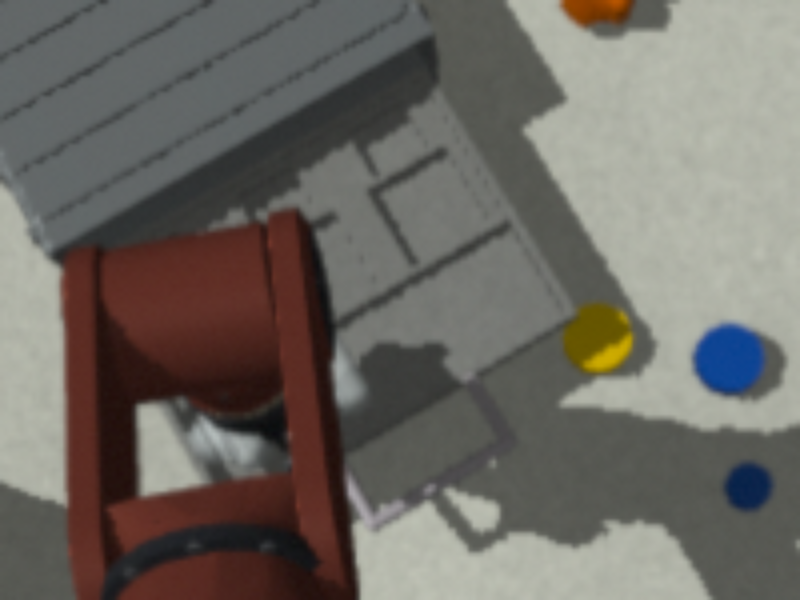

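The scene crop shows the bottle square over the left end of the trough (~(265,225)). I'll lower it and release with a small opening.

Call:
servo_tool(targets=[[[0,0,0,10,0,0,0],[0,0,0,20,0,0,0],[0,0,0,28,0,0,0],[0,0,0,32,0,0,0],[0,0,0,32,0,0,0],[66,0,0,32,0,0,0],[66,0,0,32,0,0,0],[66,0,0,32,0,0,0],[66,0,0,10,0,0,0],[66,0,0,-25,0,0,0]]])

```text
time_s: 12.52
tool_pos: [0.4884, 0.1311, 0.1265]
tool_rot: [-0.004, 0.52, 0.854, -0.003]
wrist_force: [0.7, -0.2, -0.5]
grip_width: 0.0562
```

```bash
python3 go.py -c 0 0 -25 0 0.55,-0.1,0.17,60 0.615,-0.337,0.10,90  0.615,-0.337,0.014,90
```

```text
t 12.5 cmd [ 0.493   0.1318  0.13   27.395 ] meas [0.4884 0.1311 0.1265] 27.4 grip 0.0562 F [ 0.7 -0.2 -0.5] q6 -0.35 q1 0.12
0.55,-0.1,0.17,60 -> [-232.0, -56.1, -40.0] rz -0.569 (4.6 rows rot, other 2.573) 5.8 rows
0.615,-0.337,0.10,90 -> [-472.4, -107.4, 30.0] rz -1.093 (8.7 rows rot, other 2.049) 6.1 rows
0.615,-0.337,0.014,90 -> [-472.4, -107.4, 116.0] rz -1.093 (8.7 rows rot, other 2.049) 2.1 rows
```

Call:
servo_tool(targets=[[[66,0,0,-30,0,0,0],[80,-30,-8,-50,0,0,-0.06],[100,-70,-17,-55,0,0,-0.18],[100,-110,-26,-55,0,0,-0.3],[100,-150,-35,-50,0,0,-0.42],[100,-190,-45,-45,0,0,-0.54],[100,-230,-54,-40,0,0,-0.66],[100,-270,-63,-35,0,0,-0.78],[100,-310,-72,-25,0,0,-0.9],[100,-345,-80,-20,0,0,-1.0]]])

```text
time_s: 13.35
tool_pos: [0.578, -0.2043, 0.1513]
tool_rot: [0.0, 0.043, 0.999, 0.0]
wrist_force: [0.8, -0.4, -0.4]
grip_width: 0.0853
```

```bash
python3 go.py -c -345 -80 -20 -1.0 0.615,-0.337,0.10,90  0.615,-0.337,0.014,90; python3 - <<'E'
from h import *
for n in ('scene','top'):
    p=viewer.snapshot(n);print(n)
    print([(np.round(d['xyz'],3).tolist(),round(d['confidence'],2)) for d in spotter.spot_point(p,'bottle0')])
    for b in blobs(p,0.012,0.045,yr=(-.45,0)):print(b)
    for b in blobs(p,0.08,0.105,yr=(0,.25),xr=(.4,.6)):print('tray',b)
    if n=='top':cv2.imwrite('pics/t5.png',cv2.resize(p['frame'][180:330,180:380],None,fx=4,fy=4))
E
```

```text
t 13.3 cmd [ 0.5808 -0.2113  0.15   84.6907] meas [ 0.578  -0.2043  0.1513] 85.0 grip 0.0853 F [ 0.8 -0.4 -0.4] q6 -1.94 q1 -0.45
0.615,-0.337,0.10,90 -> [-45.7, -122.0, 50.0] rz -0.093 (0.7 rows rot, other 3.049) 3.3 rows
0.615,-0.337,0.014,90 -> [-45.7, -122.0, 136.0] rz -0.093 (0.7 rows rot, other 3.049) 2.1 rows
scene
[([0.801, -0.113, 0.024], 0.95), ([0.49, 0.129, 0.076], 0.71), ([0.618, -0.339, 0.014], 0.65), ([0.673, 0.06, 0.063], 0.33), ([0.518, -0.161, 0.014], 0.19)]
(204, [0.5394999980926514, -0.07569999992847443], [0.5369, -0.0739], [0.046, 0.0477], 15.0, np.float64(0.0227), [24, 141, 109])
(109, [0.43299999833106995, -0.16850000619888306], [0.4306, -0.1665], [0.0294, 0.0346], 46.5, np.float64(0.0226), [110, 132, 115])
(219, [0.5199000239372253, -0.16259999573230743], [0.5182, -0.161], [0.0459, 0.0474], 47.4, np.float64(0.0227), [110, 137, 122])
(116, [0.43560001254081726, -0.2628999948501587], [0.4331, -0.2603], [0.0297, 0.0333], 46.2, np.float64(0.0221), [110, 146, 114])
(255, [0.5098000168800354, -0.2572000026702881], [0.5064, -0.2553], [0.0459, 0.0498], 75.5, np.float6
[... 814 characters left out ...]
7, 0.1126], 42.1, np.float64(0.0365), [17, 178, 172])
(80, [0.5702999830245972, -0.3549000024795532], [0.5708, -0.3563], [0.0223, 0.0347], 68.8, np.float64(0.0389), [71, 10, 140])
(236, [0.5332000255584717, -0.07500000298023224], [0.5341, -0.0747], [0.0431, 0.0448], 86.1, np.float64(0.0216), [25, 246, 134])
(105, [0.41819998621940613, -0.3465999960899353], [0.418, -0.3467], [0.0283, 0.0294], 22.0, np.float64(0.0214), [108, 210, 152])
tray (800, [0.49149999022483826, 0.12860000133514404], [0.4902, 0.1329], [0.0588, 0.1128], 27.6, np.float64(0.0924), [65, 14, 158])
tray (149, [0.4345000088214874, 0.04470000043511391], [0.4353, 0.0416], [0.0204, 0.0917], 18.8, np.float64(0.0846), [130, 6, 151])
```

View pics/t5.png

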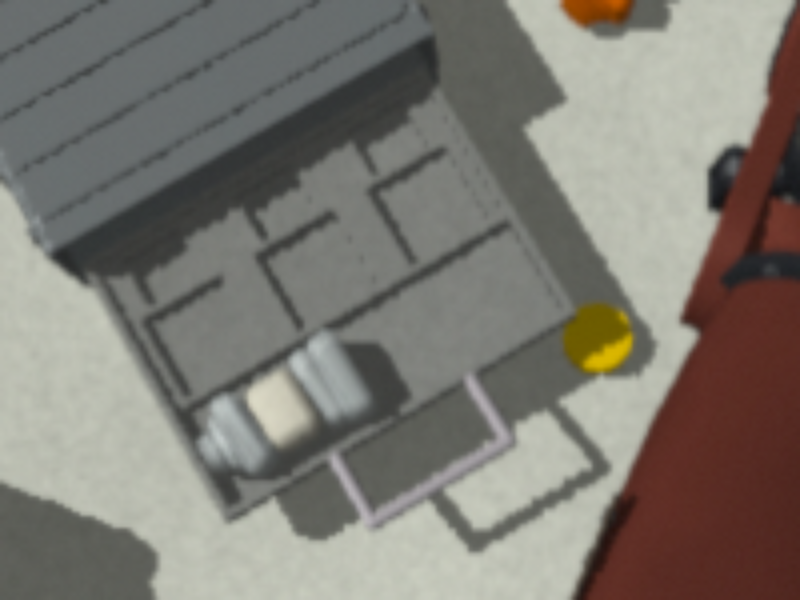

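The top crop shows bottle A flat in the left half of the trough (band ~(280,405)), with clear gaps at its neck. Now bottle B.

Call:
servo_tool(targets=[[[100,-14,-37,14,0,0,-0.04],[100,-28,-74,28,0,0,-0.08],[100,-40,-107,42,0,0,-0.093],[100,-45.5,-122,55,0,0,-0.093],[100,-45.5,-122,70,0,0,-0.093],[100,-45.5,-122,95,0,0,-0.093],[100,-45.5,-122,118,0,0,-0.093],[100,-45.5,-122,132,0,0,-0.093],[100,-45.5,-122,136,0,0,-0.093],[100,-45.5,-122,136,0,0,-0.093]]])

```text
time_s: 14.38
tool_pos: [0.6108, -0.3255, 0.014]
tool_rot: [-0.002, -0.001, 1.0, 0.001]
wrist_force: [-0.3, 0.4, 0.1]
grip_width: 0.0854
```

Call:
servo_tool(targets=[[[0,0,0,0,0,0,0],[0,0,0,0,0,0,0],[0,0,0,0,0,0,0],[0,0,0,0,0,0,0],[0,0,0,0,0,0,0],[0,0,0,-20,0,0,0],[0,0,0,-60,0,0,0],[0,0,0,-100,0,0,0],[0,0,0,-140,0,0,0],[0,0,0,-150,0,0,0]]])

```text
time_s: 15.22
tool_pos: [0.6159, -0.3308, 0.1754]
tool_rot: [0.006, -0.0, 1.0, -0.004]
wrist_force: [0.7, 0.0, 1.4]
grip_width: 0.0446
```

```bash
python3 go.py -c -45.5 -122 136 -0.093 0.6,0,0.1,90;python3 go.py -c 0 0 -150 0 0.5487,0.0246,0.164,27.4 0.5487,0.0246,0.105,27.4; python3 - <<'E'
from h import *
p=viewer.snapshot('scene');cv2.imwrite('pics/s6.png',cv2.resize(p['frame'][200:380,180:420],None,fx=3.3,fy=3.3))
E
```

```text
t 15.2 cmd [ 6.14800e-01 -3.37000e-01  1.40000e-02  9.00192e+01] meas [ 0.6159 -0.3308  0.1754] 90.0 grip 0.0446 F [0.7 0.  1.4] q6 -2.16 q1 -0.59
0.6,0,0.1,90 -> [14.7, 337.0, -86.0] rz 0.000 (0.0 rows rot, other -3.141) 8.3 rows
t 15.2 cmd [ 0.6148 -0.337   0.164  90.0192] meas [ 0.6159 -0.3308  0.1754] 90.0 grip 0.0446 F [0.7 0.  1.4] q6 -2.16 q1 -0.59
0.5487,0.0246,0.164,27.4 -> [65.9, 361.6, -0.0] rz 1.093 (8.7 rows rot, other -2.049) 8.8 rows
0.5487,0.0246,0.105,27.4 -> [65.9, 361.6, 59.0] rz 1.093 (8.7 rows rot, other -2.049) 1.4 rows
```

View pics/s6.png

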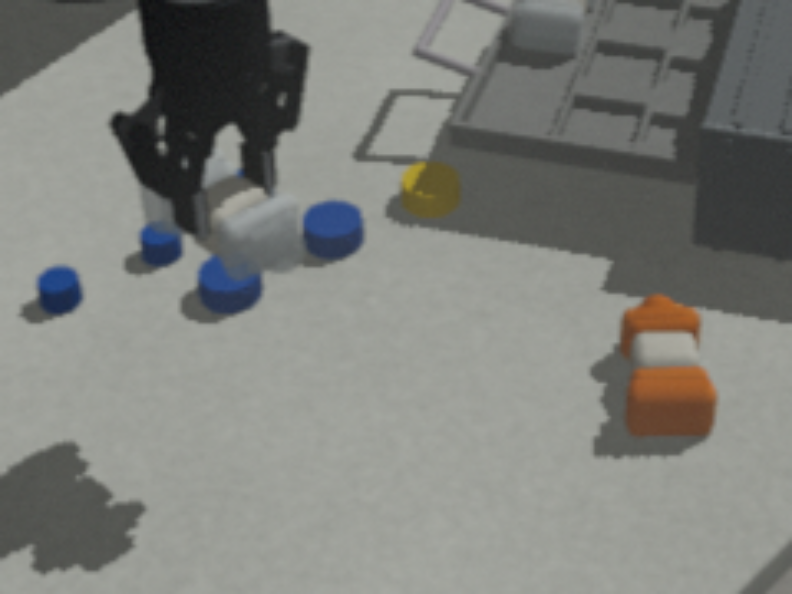

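```bash
python3 - <<'E'
from h import *
for i in range(4):
    viewer.snapshot('top');s=robot.sense();print(s['tool_pos'],s['dq'].round(3) if hasattr(s['dq'],'round') else s['dq'])
E
cat st.json
```

```text
[ 0.61455573 -0.32991073  0.17138862] [-0.002  0.062  0.077 -0.003 -0.01  -0.   ]
[ 0.6126501  -0.32863664  0.16754756] [-0.001  0.052  0.064  0.     0.004 -0.002]
[ 0.61116734 -0.32765028  0.1646718 ] [ 0.001  0.037  0.041 -0.001  0.004  0.   ]
[ 0.61034498 -0.32708722  0.16291847] [-0.001  0.021  0.018 -0.     0.001  0.001]
[0.6147686900852545, -0.3369801526578722, 0.16399999999999998, 90.01924100321251]
```

```bash
cat > sync.py <<'E'
from h import *
a=[]
for i in range(6):
    viewer.snapshot('top');s=robot.sense();q=s['tool_rot'];a.append([*s['tool_pos'],np.degrees(2*np.arctan2(q[2],q[1]))-90])
print(np.round(a,4)[[0,-1]])
json.dump([float(v) for v in np.mean(a[3:],0)],open('st.json','w'))
E
python3 sync.py; python3 go.py 0.5467,0.0286,0.164,27.4 0.5467,0.0286,0.11,27.4
```

```text
[[ 0.61   -0.3269  0.1621 90.0076]
 [ 0.6112 -0.3276  0.1639 90.0118]]
t 15.8 cmd [ 0.6109 -0.3274  0.1633 90.0099] meas [ 0.6112 -0.3276  0.1639] 90.0 grip 0.0445 F [ 0.2  0.7 -0.8] q6 -2.16 q1 -0.59
0.5467,0.0286,0.164,27.4 -> [64.1, 356.0, -0.7] rz 1.093 (8.7 rows rot, other -2.049) 8.7 rows
0.5467,0.0286,0.11,27.4 -> [64.1, 356.0, 53.3] rz 1.093 (8.7 rows rot, other -2.049) 1.3 rows
```

Call:
servo_tool(targets=[[[0,5,28,0,0,0,0.09],[0,12,66,0,0,0,0.2],[0,19,105,0,0,0,0.32],[0,26,144,0,0,0,0.44],[0,33,183,0,0,0,0.56],[0,40,222,0,0,0,0.68],[0,47,261,0,0,0,0.8],[0,54,299,0,0,0,0.92],[0,60,334,0,0,0,1.03],[0,64,356,0,0,0,1.093]]])

```text
time_s: 16.6
tool_pos: [0.5466, 0.0312, 0.1654]
tool_rot: [-0.001, 0.521, 0.854, 0.0]
wrist_force: [0.8, 0.3, -0.2]
grip_width: 0.0442
```

Call:
servo_tool(targets=[[[0,0,0,0,0,0,0],[0,0,0,5,0,0,0],[0,0,0,20,0,0,0],[0,0,0,40,0,0,0],[0,0,0,53,0,0,0],[0,0,0,53,0,0,0],[0,0,0,53,0,0,0],[0,0,0,53,0,0,0],[0,0,0,53,0,0,0],[0,0,0,53,0,0,0]]])

```text
time_s: 17.43
tool_pos: [0.549, 0.0276, 0.114]
tool_rot: [0.001, 0.52, 0.854, 0.001]
wrist_force: [0.2, -0.5, -0.6]
grip_width: 0.0443
```

```bash
python3 go.py -c 64 356 0 1.093 0.6,0,0.1,90;python3 go.py -c 0 0 53 0 0.5467,0.0286,0.073,27.4; python3 - <<'E'
from h import *
p=viewer.snapshot('scene');cv2.imwrite('pics/s7.png',cv2.resize(p['frame'][140:290,280:480],None,fx=4,fy=4))
E
```

```text
t 17.4 cmd [ 0.5468  0.0286  0.1633 27.3856] meas [0.549  0.0276 0.114 ] 27.4 grip 0.0443 F [ 0.2 -0.5 -0.6] q6 -0.56 q1 -0.08
0.6,0,0.1,90 -> [-49.8, 34.1, 63.3] rz -1.093 (8.7 rows rot, other 2.049) 2.1 rows
t 17.4 cmd [ 0.5468  0.0286  0.1103 27.3856] meas [0.549  0.0276 0.114 ] 27.4 grip 0.0443 F [ 0.2 -0.5 -0.6] q6 -0.56 q1 -0.08
0.5467,0.0286,0.073,27.4 -> [0.1, -0.1, 37.3] rz -0.000 (0.0 rows rot, other 3.141) 0.9 rows
```

View pics/s7.png

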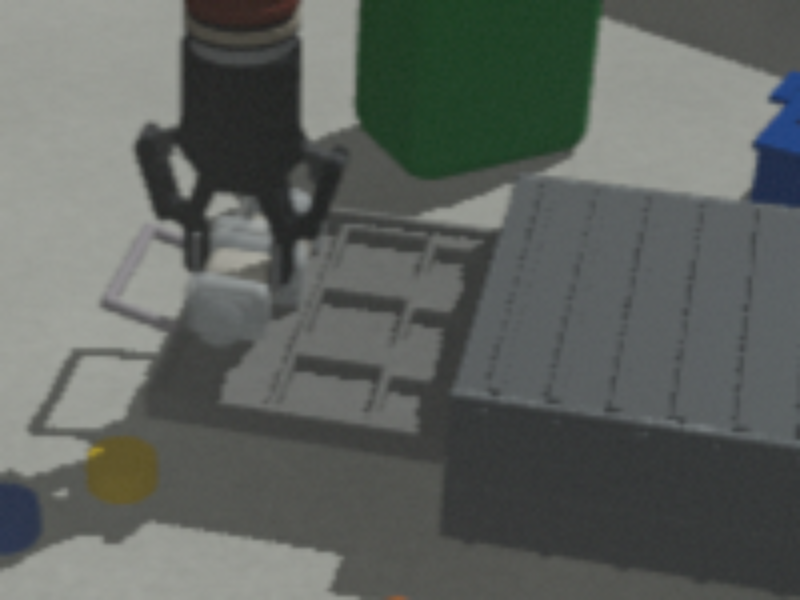

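```bash
cp st.json st_c.json; python3 sync.py; cp st_c.json st.json; python3 go.py 0.5467,0.0286,0.073,27.4; python3 - <<'E'
from h import *
p=viewer.snapshot('scene')
print([(np.round(d['xyz'],3).tolist(),round(d['confidence'],2)) for d in spotter.spot_point(p,'bottle0')])
for b in blobs(p,0.1,0.145,yr=(-.05,.25),xr=(.45,.64)):print('tray',b)
E
```

```text
[[ 0.5487  0.0278  0.1138 27.3907]
 [ 0.548   0.0279  0.113  27.3959]]
t 17.8 cmd [ 0.5468  0.0286  0.1103 27.3856] meas [0.548  0.0279 0.113 ] 27.4 grip 0.0445 F [-0.2 -0.3 -0.2] q6 -0.56 q1 -0.08
0.5467,0.0286,0.073,27.4 -> [0.1, -0.1, 37.3] rz -0.000 (0.0 rows rot, other 3.141) 0.9 rows
[([0.801, -0.115, 0.023], 0.9), ([0.49, 0.13, 0.075], 0.45)]
tray (64, [0.6291000247001648, 0.2290000021457672], [0.6346, 0.2251], [0.0244, 0.0596], 25.1, np.float64(0.1146), [93, 13, 95])
tray (667, [0.5565999746322632, 0.013799999840557575], [0.5502, 0.0223], [0.0705, 0.1127], 16.5, np.float64(0.1311), [73, 10, 108])
```

Call:
servo_tool(targets=[[[0,0,-0.5,10,0,0,0],[0,0,-0.5,20,0,0,0],[0,0,-0.5,30,0,0,0],[0,0,-0.5,36,0,0,0],[0,0,-0.5,39,0,0,0],[0,0,-0.5,39,0,0,0],[66,0,-0.5,39,0,0,0],[66,0,-0.5,39,0,0,0],[66,0,-0.5,39,0,0,0],[66,0,-0.5,20,0,0,0]]])

```text
time_s: 18.72
tool_pos: [0.5437, 0.0278, 0.0888]
tool_rot: [-0.004, 0.52, 0.854, -0.002]
wrist_force: [-0.3, 0.7, -1.2]
grip_width: 0.0564
```

```bash
python3 go.py -c 0 -0.5 20 0 0.5467,0.0286,0.17,27.4 0.517,-0.1615,0.17,27.4 0.517,-0.1615,0.06,27.4
```

```text
t 18.7 cmd [ 0.5464  0.0284  0.0903 27.3856] meas [0.5437 0.0278 0.0888] 27.4 grip 0.0564 F [-0.3  0.7 -1.2] q6 -0.56 q1 -0.08
0.5467,0.0286,0.17,27.4 -> [0.1, 0.4, -79.7] rz -0.000 (0.0 rows rot, other 3.141) 1.9 rows
0.517,-0.1615,0.17,27.4 -> [-155.1, -113.4, -79.7] rz -0.000 (0.0 rows rot, other 3.141) 4.6 rows
0.517,-0.1615,0.06,27.4 -> [-155.1, -113.4, 30.3] rz -0.000 (0.0 rows rot, other 3.141) 2.6 rows
```

Call:
servo_tool(targets=[[[66,0,0,-20,0,0,0],[66,0,0,-50,0,0,0.05],[66,-20,-14,-72,0,0,0.15],[76,-52,-38,-75,0,0,0.27],[76,-84,-62,-70,0,0,0.39],[76,-116,-85,-60,0,0,0.51],[76,-140,-103,-40,0,0,0.63],[76,-155,-113.5,-10,0,0,0.73],[76,-155,-113.5,10,0,0,0.785],[76,-155,-113.5,10,0,0,0.785]]])

```text
time_s: 19.55
tool_pos: [0.5135, -0.1619, 0.0777]
tool_rot: [-0.004, 0.808, 0.589, -0.002]
wrist_force: [0.3, 1.1, -1.3]
grip_width: 0.0646
```

```bash
python3 go.py -c -155 -113.5 10 0.785 0.517,-0.1615,0.06,-17.6; python3 - <<'E'
from h import *
for n in ('scene','top'):
    p=viewer.snapshot(n);print(n)
    for b in blobs(p,0.012,0.045,yr=(-.45,0)):print(b)
    for b in blobs(p,0.08,0.105,yr=(-.05,.25),xr=(.4,.62)):print('tray',b)
    print([(np.round(d['xyz'],3).tolist(),round(d['confidence'],2)) for d in spotter.spot_point(p,'wide_cap0')])
    f=p['frame'][180:330,180:380] if n=='top' else p['frame'][150:330,230:470]
    cv2.imwrite('pics/%s8.png'%n,cv2.resize(f,None,fx=3.3,fy=3.3))
s=robot.sense();print(s['tool_pos'])
E
```

```text
t 19.6 cmd [  0.5169  -0.1615   0.0803 -17.5916] meas [ 0.5135 -0.1619  0.0777] -17.8 grip 0.0646 F [ 0.3  1.1 -1.3] q6 -0.12 q1 -0.44
0.517,-0.1615,0.06,-17.6 -> [0.0, 0.1, 20.3] rz 0.000 (0.0 rows rot, other -3.141) 0.5 rows
scene
(204, [0.5393999814987183, -0.07590000331401825], [0.5364, -0.0727], [0.0472, 0.0472], 89.9, np.float64(0.0227), [24, 142, 110])
(107, [0.4327000081539154, -0.1680999994277954], [0.4315, -0.1675], [0.0307, 0.0359], 63.7, np.float64(0.022), [110, 134, 115])
(218, [0.5198000073432922, -0.16269999742507935], [0.517, -0.1609], [0.0448, 0.0469], 65.3, np.float64(0.0227), [110, 137, 121])
(114, [0.43540000915527344, -0.26269999146461487], [0.4324, -0.262], [0.0299, 0.0291], 83.4, np.float64(0.0223), [110, 128, 89])
(252, [0.5091999769210815, -0.257099986076355], [0.5063, -0.2547], [0.0474, 0.0494], 84.3, np.float64(0.0226), [110, 124, 98])
(125, [0.42149999737739563, -0.34850001335144043], [0.4202, -0.3477], [0.029, 0.0346], 49.2, np.float64(0.0223), [109, 160, 116])
(937, [0.8140000104904175, -0.1264999955892563], [0.8035, -0.1116], [0.0601, 0.1163], 42.2, np.
[... 697 characters left out ...]
[0.4306, -0.2635], [0.0262, 0.0291], 65.8, np.float64(0.0226), [110, 194, 107])
(106, [0.41839998960494995, -0.3463999927043915], [0.4185, -0.3472], [0.0287, 0.0293], 26.0, np.float64(0.0217), [108, 211, 147])
tray (777, [0.5430999994277954, 0.02759999968111515], [0.5464, 0.0233], [0.0601, 0.112], 27.5, np.float64(0.0921), [65, 14, 154])
tray (811, [0.4925000071525574, 0.12929999828338623], [0.492, 0.1337], [0.0574, 0.113], 26.3, np.float64(0.0925), [65, 14, 152])
tray (186, [0.4415000081062317, 0.0357000008225441], [0.4463, 0.0367], [0.0241, 0.1099], 29.0, np.float64(0.0843), [129, 7, 145])
[([0.505, -0.252, 0.005], 0.52), ([0.533, -0.08, 0.011], 0.48)]
[ 0.51924178 -0.16214848  0.08426534]
```

View pics/top8.png

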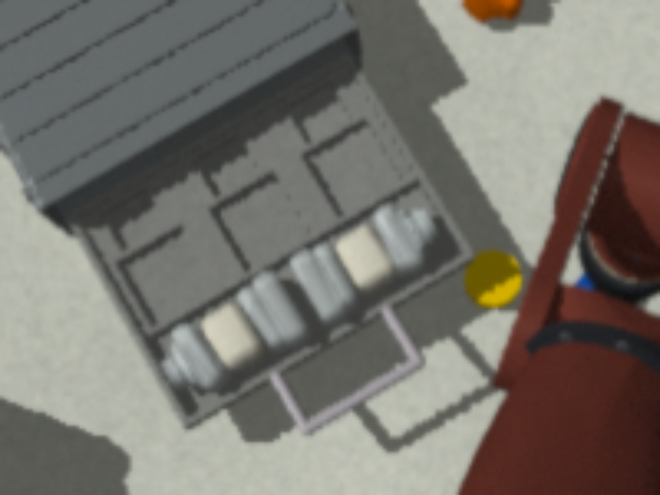

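View pics/scene8.png

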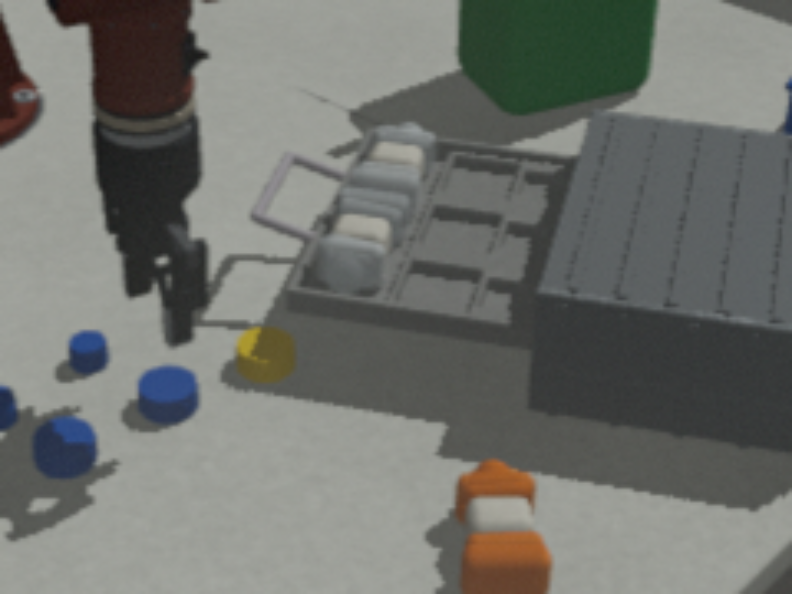

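Both bottles lie flat end to end in the trough (bands at ~(230,335) and ~(362,255) in the top crop). Wide cap A is next.

Call:
servo_tool(targets=[[[76,0,0,20,0,0,0],[76,0,0,40,0,0,0],[76,0,0,55,0,0,0],[76,0,0,66,0,0,0],[76,0,0,73,0,0,0],[76,0,0,73,0,0,0],[0,0,0,73,0,0,0],[0,0,0,73,0,0,0],[0,0,0,73,0,0,0],[0,0,0,73,0,0,0]]])

```text
time_s: 20.58
tool_pos: [0.5196, -0.1628, 0.0115]
tool_rot: [0.001, 0.807, 0.591, 0.001]
wrist_force: [0.5, -0.0, 4.5]
grip_width: 0.0427
```

```bash
python3 go.py -c 0 0 73 0 0.517,-0.1615,0.12,-17.6 0.5844,0.1112,0.13,-17.6; python3 - <<'E'
from h import *
p=viewer.snapshot('scene');cv2.imwrite('pics/s9.png',cv2.resize(p['frame'][190:300,220:340],None,fx=5,fy=5))
s=robot.sense();print(s['tool_pos'])
E
```

```text
t 20.6 cmd [ 5.16900e-01 -1.61500e-01  7.30000e-03 -1.75916e+01] meas [ 0.5196 -0.1628  0.0115] -17.6 grip 0.0427 F [ 0.5 -0.   4.5] q6 -0.13 q1 -0.43
0.517,-0.1615,0.12,-17.6 -> [0.0, 0.1, -112.7] rz 0.000 (0.0 rows rot, other -3.141) 2.7 rows
0.5844,0.1112,0.13,-17.6 -> [280.3, -18.1, -122.7] rz 0.000 (0.0 rows rot, other -3.141) 6.7 rows
[ 0.51962967 -0.162853    0.01151206]
```

View pics/s9.png

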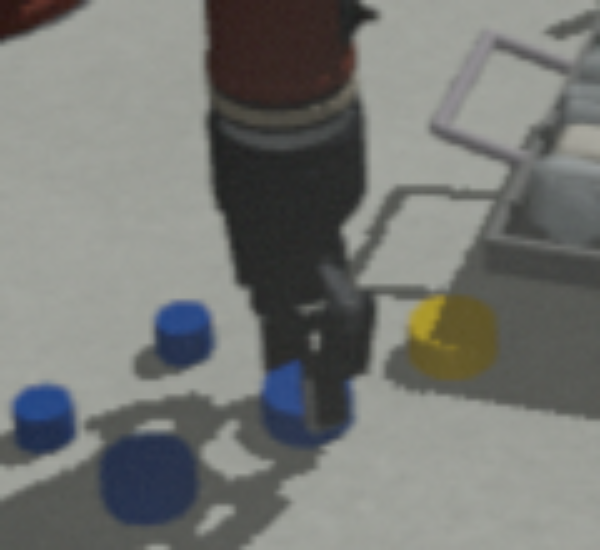

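Call:
servo_tool(targets=[[[0,0,0,-25,0,0,0],[0,0,0,-60,0,0,0],[0,0,0,-98,0,0,0],[0,35,-2,-118,0,0,0],[0,75,-5,-123,0,0,0],[0,115,-8,-123,0,0,0],[0,155,-10,-123,0,0,0],[0,195,-13,-123,0,0,0],[0,235,-15,-123,0,0,0],[0,265,-17,-123,0,0,0]]])

```text
time_s: 21.47
tool_pos: [0.5821, 0.0985, 0.133]
tool_rot: [-0.0, 0.807, 0.591, 0.0]
wrist_force: [0.6, -0.1, 0.2]
grip_width: 0.0433
```

Call:
servo_tool(targets=[[[0,10,-1,0,0,0,0],[0,15,-1,5,0,0,0],[0,15,-1,15,0,0,0],[0,15,-1,28,0,0,0],[0,15,-1,38,0,0,0],[0,15,-1,40,0,0,0],[0,15,-1,40,0,0,0],[0,15,-1,40,0,0,0],[0,15,-1,40,0,0,0],[0,15,-1,40,0,0,0]]])

```text
time_s: 22.3
tool_pos: [0.5861, 0.1099, 0.0936]
tool_rot: [0.0, 0.807, 0.59, 0.001]
wrist_force: [-0.2, 0.4, -0.1]
grip_width: 0.0432
```

```bash
python3 go.py -c 265 -17 -123 0 0.6,0,0.1,90;python3 go.py -c 15 -1 40 0 0.5844,0.1112,0.068,-17.6; python3 - <<'E'
from h import *
p=viewer.snapshot('scene');cv2.imwrite('pics/s10.png',cv2.resize(p['frame'][140:290,280:480],None,fx=4,fy=4))
for b in blobs(p,0.075,0.15,yr=(.05,.2),xr=(.55,.65)):print(b)
s=robot.sense();print(s['tool_pos'])
E
```

```text
t 22.3 cmd [  0.5808   0.0963   0.1303 -17.5916] meas [0.5861 0.1099 0.0936] -17.6 grip 0.0432 F [-0.2  0.4 -0.1] q6 0.38 q1 0.07
0.6,0,0.1,90 -> [-85.9, 47.4, 30.3] rz 1.264 (10.1 rows rot, other -1.878) 2.5 rows
t 22.3 cmd [  0.5844   0.1109   0.0903 -17.5916] meas [0.5861 0.1099 0.0936] -17.6 grip 0.0432 F [-0.2  0.4 -0.1] q6 0.38 q1 0.07
0.5844,0.1112,0.068,-17.6 -> [0.3, -0.1, 22.3] rz 0.000 (0.0 rows rot, other -3.141) 0.5 rows
(406, [0.5891000032424927, 0.10300000011920929], [0.596, 0.1052], [0.0433, 0.0866], 72.3, np.float64(0.1111), [85, 63, 66])
(51, [0.5561000108718872, 0.06459999829530716], [0.5552, 0.068], [0.0113, 0.0338], 6.7, np.float64(0.0886), [88, 10, 103])
[0.58610711 0.10999971 0.09362511]
```

View pics/s10.png

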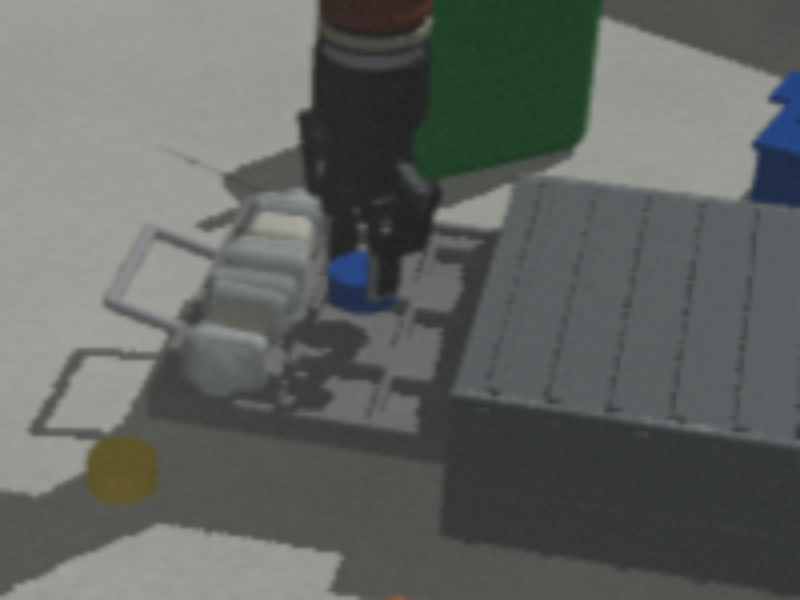

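Call:
servo_tool(targets=[[[0,0,0,8,0,0,0],[0,0,0,16,0,0,0],[0,0,0,22,0,0,0],[0,0,0,25,0,0,0],[0,0,0,25,0,0,0],[0,0,0,25,0,0,0],[66,0,0,25,0,0,0],[66,0,0,25,0,0,0],[66,0,0,25,0,0,0],[66,0,0,0,0,0,0]]])

```text
time_s: 23.18
tool_pos: [0.5807, 0.1097, 0.0876]
tool_rot: [-0.003, 0.807, 0.591, -0.005]
wrist_force: [-0.7, -1.2, -1.3]
grip_width: 0.0559
```

```bash
python3 go.py -c 0 0 0 0 0.5844,0.1112,0.14,-17.6 0.506,-0.2555,0.14,-17.6 0.506,-0.2555,0.08,-17.6; python3 - <<'E'
from h import *
p=viewer.snapshot('scene');cv2.imwrite('pics/s11.png',cv2.resize(p['frame'][140:290,280:480],None,fx=4,fy=4))
E
```

```text
t 23.2 cmd [  0.5844   0.1109   0.0903 -17.5916] meas [0.5807 0.1097 0.0876] -17.6 grip 0.0559 F [-0.7 -1.2 -1.3] q6 0.38 q1 0.07
0.5844,0.1112,0.14,-17.6 -> [0.3, -0.1, -49.7] rz 0.000 (0.0 rows rot, other -3.141) 1.2 rows
0.506,-0.2555,0.14,-17.6 -> [-372.9, 36.0, -49.7] rz 0.000 (0.0 rows rot, other -3.141) 9.0 rows
0.506,-0.2555,0.08,-17.6 -> [-372.9, 36.0, 10.3] rz 0.000 (0.0 rows rot, other -3.141) 1.4 rows
```

View pics/s11.png

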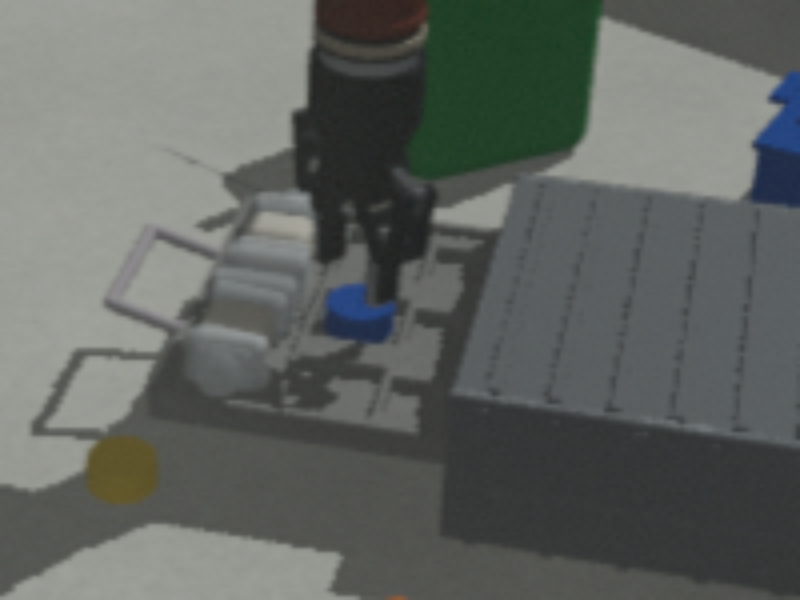

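Cap A is in the middle wide pocket (~(358,312)). Next is wide cap B.

Call:
servo_tool(targets=[[[66,0,0,-35,0,0,0],[66,-25,2,-50,0,0,0],[76,-64,6,-55,0,0,0],[76,-104,10,-55,0,0,0],[76,-144,14,-55,0,0,0],[76,-184,18,-55,0,0,0],[76,-224,22,-52,0,0,0],[76,-264,26,-48,0,0,0],[76,-304,30,-44,0,0,0],[76,-338,33,-38,0,0,0]]])

```text
time_s: 24.07
tool_pos: [0.5148, -0.225, 0.1316]
tool_rot: [0.002, 0.807, 0.59, 0.0]
wrist_force: [0.3, 0.2, -0.0]
grip_width: 0.0649
```

```bash
python3 go.py -c -338 33 -38 0 ; python3 - <<'E'
from h import *
for n in ('scene','top'):
    p=viewer.snapshot(n);print(n)
    for b in blobs(p,0.012,0.045,yr=(-.45,0)):print(b)
    for b in blobs(p,0.068,0.1,yr=(.05,.2),xr=(.55,.62)):print('cap',b)
s=robot.sense();print(s['tool_pos'])
E
python3 go.py 0.506,-0.2555,0.008,-17.6
```

```text
t 24.1 cmd [  0.5137  -0.2213   0.1283 -17.5916] meas [ 0.5148 -0.225   0.1316] -17.6 grip 0.0649 F [ 0.3  0.2 -0. ] q6 -0.23 q1 -0.54
scene
(208, [0.5394999980926514, -0.07569999992847443], [0.5369, -0.0734], [0.0455, 0.0467], 60.5, np.float64(0.0224), [24, 138, 109])
(106, [0.43290001153945923, -0.16830000281333923], [0.4305, -0.1674], [0.033, 0.0332], 25.6, np.float64(0.022), [110, 131, 113])
(116, [0.43529999256134033, -0.2628999948501587], [0.4326, -0.2603], [0.0303, 0.0341], 53.2, np.float64(0.022), [110, 143, 112])
(254, [0.5097000002861023, -0.257099986076355], [0.5064, -0.2546], [0.0469, 0.047], 66.1, np.float64(0.0227), [110, 138, 119])
(126, [0.4214000105857849, -0.34850001335144043], [0.4185, -0.3471], [0.0301, 0.0336], 79.5, np.float64(0.0222), [110, 150, 100])
(936, [0.8137999773025513, -0.12620000541210175], [0.8036, -0.1116], [0.0598, 0.1171], 42.3, np.float64(0.0374), [15, 124, 134])
cap (176, [0.5878999829292297, 0.10809999704360962], [0.5843, 0.1184], [0.0451, 0.0692], 18.1, np.float64(0.0774), [110, 150, 112])
cap (70, [0.5565000176429749, 0.06499999761581421], [0
[... 160 characters left out ...]
8], 44.7, np.float64(0.0367), [17, 177, 167])
(238, [0.5332000255584717, -0.07490000128746033], [0.5335, -0.0748], [0.0432, 0.0451], 85.9, np.float64(0.0215), [25, 245, 134])
(79, [0.41679999232292175, -0.3492000102996826], [0.4176, -0.3506], [0.0195, 0.031], 61.1, np.float64(0.0222), [109, 207, 124])
cap (256, [0.5825999975204468, 0.10890000313520432], [0.5833, 0.1088], [0.0447, 0.0455], 80.9, np.float64(0.0769), [108, 222, 144])
[ 0.51364965 -0.22688349  0.13050125]
t 24.2 cmd [  0.5137  -0.2213   0.1283 -17.5916] meas [ 0.5136 -0.2269  0.1305] -17.9 grip 0.0648 F [0.3 1.1 0.4] q6 -0.23 q1 -0.54
0.506,-0.2555,0.008,-17.6 -> [-34.9, 3.0, 120.3] rz 0.000 (0.0 rows rot, other -3.141) 3.0 rows
```

Call:
servo_tool(targets=[[[76,-20,2,18,0,0,0],[76,-35,3,40,0,0,0],[76,-35,3,65,0,0,0],[76,-35,3,88,0,0,0],[76,-35,3,106,0,0,0],[76,-35,3,117,0,0,0],[76,-35,3,120,0,0,0],[76,-35,3,120,0,0,0],[76,-35,3,120,0,0,0],[0,-35,3,120,0,0,0]]])

```text
time_s: 25.0
tool_pos: [0.5085, -0.2569, 0.0125]
tool_rot: [0.002, 0.807, 0.591, 0.001]
wrist_force: [-0.2, -0.6, 0.5]
grip_width: 0.0541
```

Call:
servo_tool(targets=[[[0,0,0,0,0,0,0],[0,0,0,0,0,0,0],[0,0,0,0,0,0,0],[0,0,0,-25,0,0,0],[0,0,0,-60,0,0,0],[0,0,0,-98,0,0,0],[0,30,0,-118,0,0,0],[0,68,0,-123,0,0,0],[0,106,0,-123,0,0,0],[0,140,0,-123,0,0,0]]])

```text
time_s: 25.83
tool_pos: [0.5507, -0.1217, 0.1359]
tool_rot: [0.002, 0.807, 0.59, 0.001]
wrist_force: [-0.1, -0.4, -1.0]
grip_width: 0.0431
```

```bash
python3 go.py -c -35 3 120 0 ; python3 go.py -c 140 0 -123 0 0.6235,0.0357,0.131,-17.6;python3 - <<'E'
from h import *
p=viewer.snapshot('scene');cv2.imwrite('pics/s12.png',cv2.resize(p['frame'][150:330,180:420],None,fx=3.3,fy=3.3))
E
```

```text
t 25.8 cmd [ 5.05900e-01 -2.55600e-01  8.30000e-03 -1.75916e+01] meas [ 0.5507 -0.1217  0.1359] -17.6 grip 0.0431 F [-0.1 -0.4 -1. ] q6 -0.03 q1 -0.34
t 25.8 cmd [  0.5483  -0.1221   0.1313 -17.5916] meas [ 0.5507 -0.1217  0.1359] -17.6 grip 0.0431 F [-0.1 -0.4 -1. ] q6 -0.03 q1 -0.34
0.6235,0.0357,0.131,-17.6 -> [173.2, 24.0, 0.3] rz 0.000 (0.0 rows rot, other -3.141) 4.2 rows
```

View pics/s12.png

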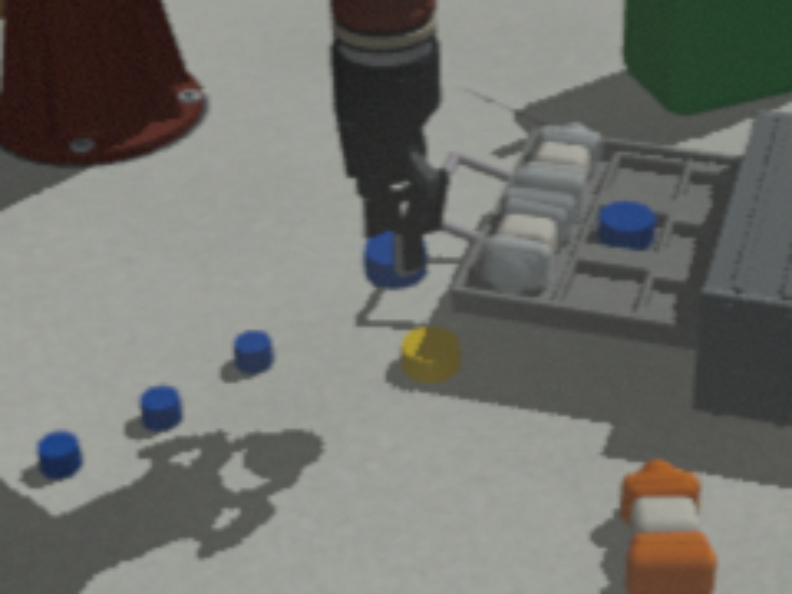

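Call:
servo_tool(targets=[[[0,36,5,0,0,0,0],[0,75,10,0,0,0,0],[0,115,16,0,0,0,0],[0,150,21,0,0,0,0],[0,173,24,5,0,0,0],[0,173,24,15,0,0,0],[0,173,24,28,0,0,0],[0,173,24,38,0,0,0],[0,173,24,41,0,0,0],[0,173,24,41,0,0,0]]])

```text
time_s: 26.72
tool_pos: [0.6223, 0.0336, 0.0903]
tool_rot: [-0.001, 0.807, 0.59, -0.002]
wrist_force: [0.7, -1.3, -0.6]
grip_width: 0.0432
```

```bash
python3 go.py -c 173 24 41 0  0.6235,0.0357,0.066,-17.6;python3 - <<'E'
from h import *
p=viewer.snapshot('scene');cv2.imwrite('pics/s13.png',cv2.resize(p['frame'][140:290,280:480],None,fx=4,fy=4))
for i in range(3): viewer.snapshot('top'); print(robot.sense()['tool_pos'],robot.sense()['grip_width'])
E
```

```text
t 26.7 cmd [  0.6234   0.0355   0.0903 -17.5916] meas [0.6223 0.0336 0.0903] -17.7 grip 0.0432 F [ 0.7 -1.3 -0.6] q6 0.25 q1 -0.06
0.6235,0.0357,0.066,-17.6 -> [0.2, 0.0, 24.3] rz 0.000 (0.0 rows rot, other -3.141) 0.6 rows
[0.62406825 0.03369512 0.09246076] 0.04285813656776619
[0.62463936 0.03383258 0.09314557] 0.04309962434635537
[0.62496109 0.03396317 0.09351392] 0.04320361872112133
```

View pics/s13.png

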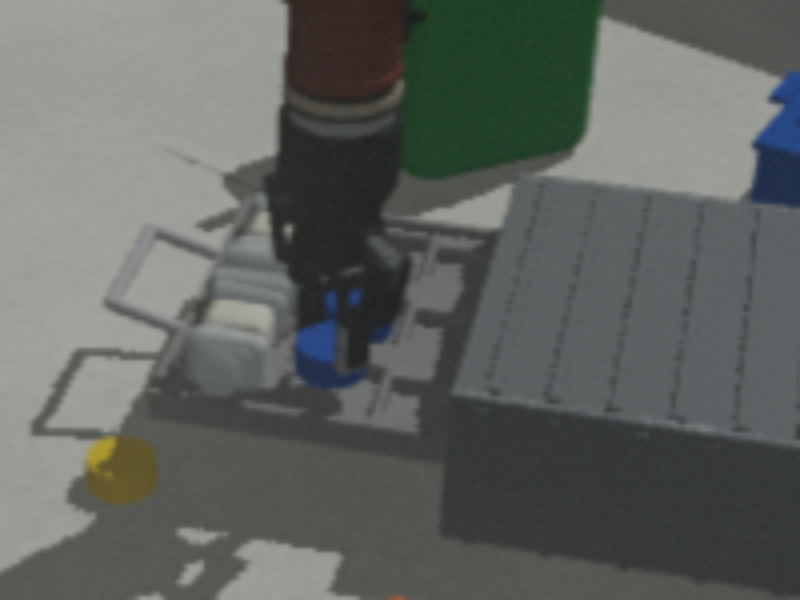

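Call:
servo_tool(targets=[[[0,0,0,8,0,0,0],[0,0,0,16,0,0,0],[0,0,0,22,0,0,0],[0,0,0,25,0,0,0],[0,0,0,25,0,0,0],[0,0,0,25,0,0,0],[64,0,0,25,0,0,0],[64,0,0,25,0,0,0],[64,0,0,25,0,0,0],[64,0,0,0,0,0,0]]])

```text
time_s: 27.75
tool_pos: [0.6192, 0.0349, 0.0866]
tool_rot: [-0.004, 0.807, 0.591, -0.005]
wrist_force: [-1.5, 0.0, -1.4]
grip_width: 0.0544
```

```bash
python3 go.py -c 0 0 0 0 0.6235,0.0357,0.14,-17.6 0.430,-0.1675,0.12,-62.6 0.430,-0.1675,0.08,-62.6; python3 - <<'E'
from h import *
p=viewer.snapshot('scene');cv2.imwrite('pics/s14.png',cv2.resize(p['frame'][140:290,280:480],None,fx=4,fy=4))
E
```

```text
t 27.8 cmd [  0.6234   0.0355   0.0903 -17.5916] meas [0.6192 0.0349 0.0866] -17.6 grip 0.0544 F [-1.5  0.  -1.4] q6 0.25 q1 -0.06
0.6235,0.0357,0.14,-17.6 -> [0.2, 0.0, -49.7] rz 0.000 (0.0 rows rot, other -3.141) 1.2 rows
0.430,-0.1675,0.12,-62.6 -> [-252.0, -123.0, -29.7] rz 0.786 (6.3 rows rot, other -2.356) 6.7 rows
0.430,-0.1675,0.08,-62.6 -> [-252.0, -123.0, 10.3] rz 0.786 (6.3 rows rot, other -2.356) 1.0 rows
```

View pics/s14.png

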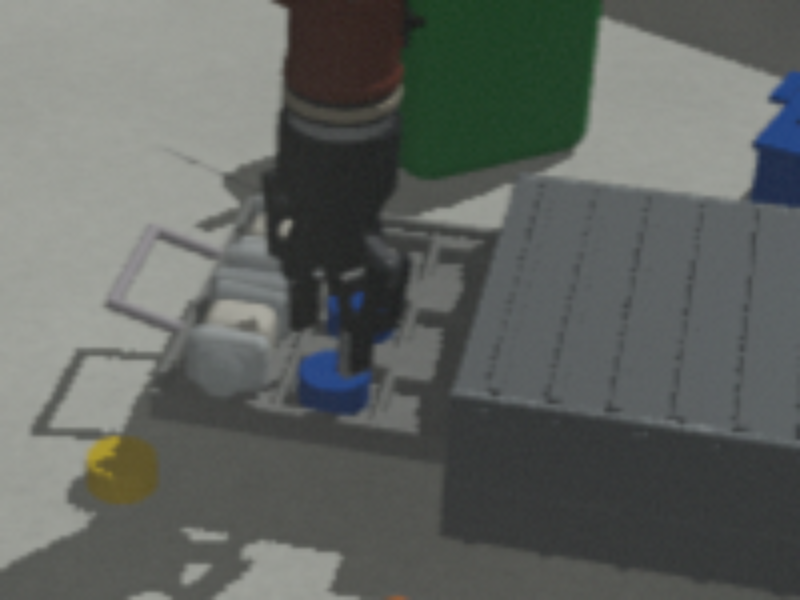

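Cap B is in the right wide pocket (~(335,382)). Now the narrow caps.

Call:
servo_tool(targets=[[[64,0,0,-35,0,0,0],[64,-20,-10,-50,0,0,0.06],[64,-55,-27,-52,0,0,0.17],[64,-90,-44,-52,0,0,0.28],[60,-126,-61,-50,0,0,0.39],[60,-162,-79,-45,0,0,0.5],[60,-198,-97,-35,0,0,0.61],[60,-230,-112,-20,0,0,0.72],[60,-252,-123,-5,0,0,0.786],[60,-252,-123,0,0,0,0.786]]])

```text
time_s: 28.63
tool_pos: [0.4268, -0.1699, 0.0904]
tool_rot: [-0.001, 0.972, 0.234, -0.002]
wrist_force: [-0.1, 0.7, 0.0]
grip_width: 0.0513
```

```bash
python3 go.py -c -252 -123 0 0.786 ; python3 - <<'E'
from h import *
for n in ('scene','top'):
    p=viewer.snapshot(n);print(n)
    for b in blobs(p,0.012,0.045,yr=(-.45,0)):print(b)
    for b in blobs(p,0.068,0.1,yr=(.0,.2),xr=(.55,.66)):print('cap',b)
E
python3 go.py 0.430,-0.1675,0.0085,-62.6
```

```text
t 28.6 cmd [  0.43    -0.1675   0.0903 -62.6261] meas [ 0.4268 -0.1699  0.0904] -63.0 grip 0.0513 F [-0.1  0.7  0. ] q6 0.57 q1 -0.53
scene
(204, [0.5389999747276306, -0.07569999992847443], [0.5371, -0.0727], [0.0447, 0.0478], 43.9, np.float64(0.0226), [24, 139, 110])
(107, [0.4327000081539154, -0.16820000112056732], [0.4313, -0.1667], [0.0326, 0.0291], 4.6, np.float64(0.0221), [110, 128, 112])
(113, [0.43549999594688416, -0.262800008058548], [0.4326, -0.2606], [0.0302, 0.0308], 59.0, np.float64(0.0225), [110, 132, 87])
(126, [0.4212999939918518, -0.34869998693466187], [0.4179, -0.3466], [0.0295, 0.0355], 55.9, np.float64(0.0225), [110, 145, 69])
(926, [0.8138999938964844, -0.12630000710487366], [0.8025, -0.1108], [0.06, 0.1176], 42.5, np.float64(0.0375), [15, 124, 133])
cap (223, [0.5672000050544739, 0.03180000185966492], [0.5587, 0.0352], [0.0362, 0.0866], 25.5, np.float64(0.0911), [64, 11, 123])
cap (180, [0.5893999934196472, 0.10819999873638153], [0.5834, 0.1131], [0.0478, 0.0595], 54.9, np.float64(0.0777), [110, 152, 111])
cap (203, [0.6262999773025513, 0.035100001841783524], [0
[... 516 characters left out ...]
3], [0.6442, 0.1663], [0.0083, 0.0751], 28.0, np.float64(0.0708), [47, 9, 55])
cap (250, [0.6216999888420105, 0.03370000049471855], [0.6225, 0.0336], [0.045, 0.0448], 39.6, np.float64(0.0765), [108, 226, 138])
cap (257, [0.583299994468689, 0.10920000076293945], [0.5836, 0.1095], [0.0447, 0.0449], 85.7, np.float64(0.0767), [108, 225, 138])
cap (190, [0.5622000098228455, 0.02419999986886978], [0.5682, 0.0387], [0.0774, 0.0358], 89.8, np.float64(0.0917), [56, 17, 164])
t 28.7 cmd [  0.43    -0.1675   0.0903 -62.6261] meas [ 0.4297 -0.1683  0.0915] -62.7 grip 0.0513 F [ 0.9  0.9 -0.2] q6 0.57 q1 -0.53
0.430,-0.1675,0.0085,-62.6 -> [-0.0, -0.0, 81.8] rz -0.000 (0.0 rows rot, other 3.141) 2.0 rows
```

Call:
servo_tool(targets=[[[60,0,0,20,0,0,0],[60,0,0,42,0,0,0],[60,0,0,62,0,0,0],[60,0,0,75,0,0,0],[60,0,0,82,0,0,0],[60,0,0,82,0,0,0],[60,0,0,82,0,0,0],[0,0,0,82,0,0,0],[0,0,0,82,0,0,0],[0,0,0,82,0,0,0]]])

```text
time_s: 29.57
tool_pos: [0.4327, -0.1689, 0.0125]
tool_rot: [0.001, 0.972, 0.237, 0.001]
wrist_force: [-1.2, 1.0, 4.3]
grip_width: 0.0272
```

Call:
servo_tool(targets=[[[0,0,0,0,0,0,0],[0,0,0,0,0,0,0],[0,0,0,-25,0,0,0],[0,0,0,-60,0,0,0],[0,0,0,-98,0,0,0],[0,0,0,-125,0,0,0],[0,0,0,-130,0,0,0],[0,0,0,-130,0,0,0],[0,0,0,-130,0,0,0],[0,0,0,-130,0,0,0]]])

```text
time_s: 30.4
tool_pos: [0.4296, -0.1674, 0.1388]
tool_rot: [-0.001, 0.972, 0.237, -0.001]
wrist_force: [0.1, -0.5, -0.0]
grip_width: 0.0269
```

```bash
python3 go.py -c 0 0 82 0 ; python3 go.py -c 0 0 -130 0 0.6727,0.0612,0.138,-62.6;python3 - <<'E'
from h import *
p=viewer.snapshot('scene');cv2.imwrite('pics/s15.png',cv2.resize(p['frame'][150:330,180:420],None,fx=3.3,fy=3.3))
E
```

```text
t 30.4 cmd [ 4.30000e-01 -1.67500e-01  8.30000e-03 -6.26261e+01] meas [ 0.4296 -0.1674  0.1388] -62.6 grip 0.0269 F [ 0.1 -0.5 -0. ] q6 0.57 q1 -0.52
t 30.4 cmd [  0.43    -0.1675   0.1383 -62.6261] meas [ 0.4296 -0.1674  0.1388] -62.6 grip 0.0269 F [ 0.1 -0.5 -0. ] q6 0.57 q1 -0.52
0.6727,0.0612,0.138,-62.6 -> [320.7, -91.5, 0.3] rz -0.000 (0.0 rows rot, other 3.141) 8.0 rows
```

View pics/s15.png

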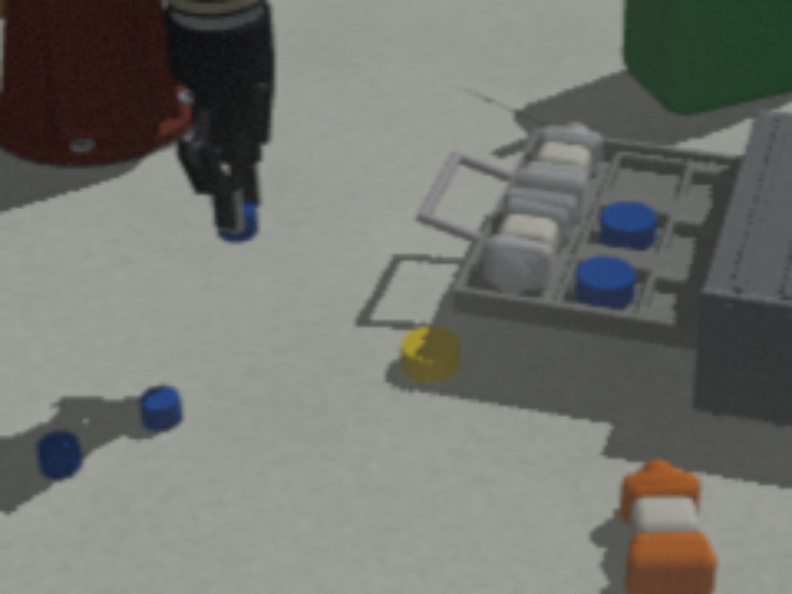

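Call:
servo_tool(targets=[[[0,25,-7,0,0,0,0],[0,62,-18,0,0,0,0],[0,100,-29,0,0,0,0],[0,138,-40,0,0,0,0],[0,176,-51,0,0,0,0],[0,214,-62,0,0,0,0],[0,252,-73,0,0,0,0],[0,288,-83,0,0,0,0],[0,313,-90,0,0,0,0],[0,320.5,-91.5,0,0,0,0]]])

```text
time_s: 31.28
tool_pos: [0.6748, 0.0637, 0.138]
tool_rot: [-0.001, 0.971, 0.238, -0.001]
wrist_force: [-0.4, -0.1, 0.5]
grip_width: 0.0272
```

Call:
servo_tool(targets=[[[0,0,0,5,0,0,0],[0,0,0,18,0,0,0],[0,0,0,32,0,0,0],[0,0,0,42,0,0,0],[0,0,0,46,0,0,0],[0,0,0,46,0,0,0],[0,0,0,46,0,0,0],[0,0,0,46,0,0,0],[0,0,0,46,0,0,0],[0,0,0,46,0,0,0]]])

```text
time_s: 32.12
tool_pos: [0.6744, 0.0603, 0.096]
tool_rot: [0.0, 0.972, 0.237, 0.001]
wrist_force: [-0.2, -0.8, -0.1]
grip_width: 0.0271
```

```bash
python3 go.py -c 320.5 -91.5 0 0 ; python3 go.py -c 0 0 46 0 0.6727,0.0612,0.067,-62.6;python3 - <<'E'
from h import *
p=viewer.snapshot('scene');cv2.imwrite('pics/s16.png',cv2.resize(p['frame'][140:290,280:480],None,fx=4,fy=4))
for i in range(3): viewer.snapshot('top'); print(robot.sense()['tool_pos'],robot.sense()['grip_width'])
E
```

```text
t 32.1 cmd [ 6.72500e-01  6.11000e-02  1.38300e-01 -6.26261e+01] meas [0.6744 0.0603 0.096 ] -62.6 grip 0.0271 F [-0.2 -0.8 -0.1] q6 1.08 q1 -0.01
t 32.1 cmd [ 6.72500e-01  6.11000e-02  9.23000e-02 -6.26261e+01] meas [0.6744 0.0603 0.096 ] -62.6 grip 0.0271 F [-0.2 -0.8 -0.1] q6 1.08 q1 -0.01
0.6727,0.0612,0.067,-62.6 -> [0.2, -0.0, 25.3] rz -0.000 (0.0 rows rot, other 3.141) 0.6 rows
[0.67413048 0.06043563 0.09561282] 0.026834504726740004
[0.67399309 0.06046902 0.09541088] 0.0270767394997645
[0.67389903 0.06048395 0.09525575] 0.02664555538465036
```

View pics/s16.png

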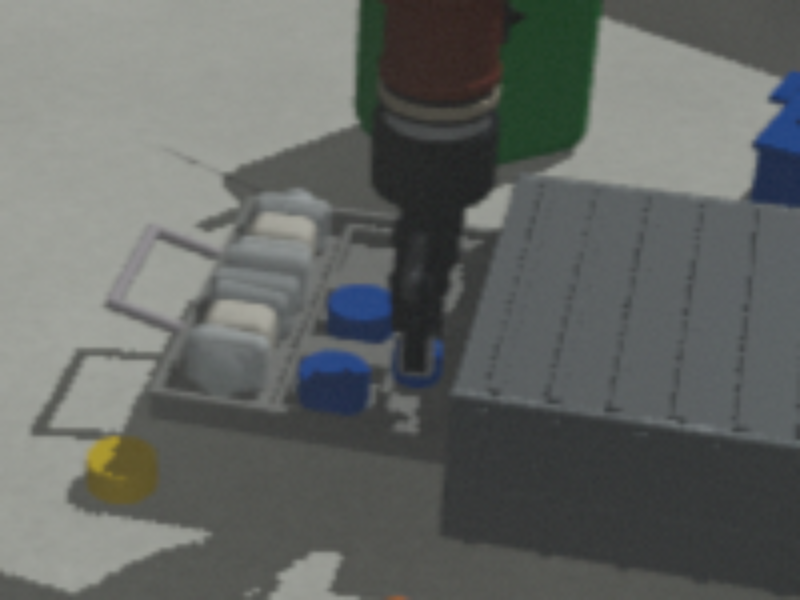

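Call:
servo_tool(targets=[[[0,0,0,8,0,0,0],[0,0,0,16,0,0,0],[0,0,0,23,0,0,0],[0,0,0,26,0,0,0],[0,0,0,26,0,0,0],[0,0,0,26,0,0,0],[49,0,0,26,0,0,0],[49,0,0,26,0,0,0],[49,0,0,26,0,0,0],[49,0,0,0,0,0,0]]])

```text
time_s: 33.15
tool_pos: [0.6686, 0.0604, 0.0885]
tool_rot: [-0.001, 0.972, 0.237, -0.006]
wrist_force: [0.6, 0.4, -1.7]
grip_width: 0.0419
```

```bash
python3 go.py -c 0 0 0 0  0.432,-0.2615,0.14,-62.6; python3 - <<'E'
from h import *
p=viewer.snapshot('scene');cv2.imwrite('pics/s17.png',cv2.resize(p['frame'][140:290,280:480],None,fx=4,fy=4))
E
```

```text
t 33.1 cmd [ 6.72500e-01  6.11000e-02  9.23000e-02 -6.26261e+01] meas [0.6686 0.0604 0.0885] -62.6 grip 0.0419 F [ 0.6  0.4 -1.7] q6 1.08 q1 -0.01
0.432,-0.2615,0.14,-62.6 -> [-361.9, 175.9, -47.7] rz -0.000 (0.0 rows rot, other 3.141) 9.7 rows
```

View pics/s17.png

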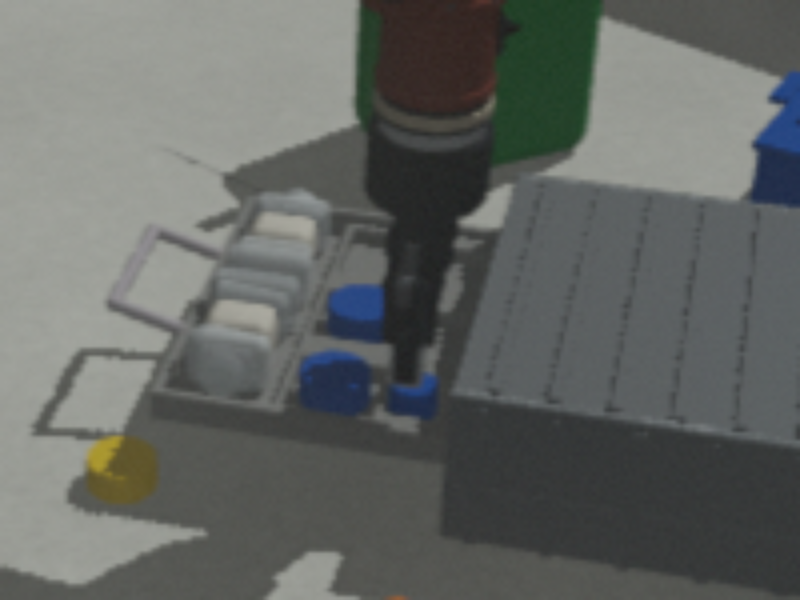

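Call:
servo_tool(targets=[[[49,0,0,-35,0,0,0],[49,-24,12,-50,0,0,0],[55,-58,28,-52,0,0,0],[60,-93,45,-52,0,0,0],[60,-128,62,-52,0,0,0],[60,-164,79,-52,0,0,0],[60,-200,97,-50,0,0,0],[60,-236,115,-46,0,0,0],[60,-272,132,-42,0,0,0],[60,-305,148,-38,0,0,0]]])

```text
time_s: 34.03
tool_pos: [0.4699, -0.2131, 0.1333]
tool_rot: [0.001, 0.972, 0.237, 0.001]
wrist_force: [0.5, -0.9, -0.0]
grip_width: 0.0513
```

```bash
python3 go.py -c -305 148 -38 0 ; python3 - <<'E'
from h import *
for n in ('scene','top'):
    p=viewer.snapshot(n);print(n)
    for b in blobs(p,0.012,0.045,yr=(-.45,0)):print(b)
    for b in blobs(p,0.068,0.1,yr=(.0,.23),xr=(.55,.7)):print('cap',b)
    f=p['frame'][140:290,280:480] if n=='scene' else p['frame'][180:330,180:380]
    cv2.imwrite('pics/%s18.png'%n,cv2.resize(f,None,fx=4,fy=4))
E
python3 go.py 0.4315,-0.2615,0.0085,-62.6
```

```text
t 34.0 cmd [  0.4697  -0.2106   0.1303 -62.6261] meas [ 0.4699 -0.2131  0.1333] -62.6 grip 0.0513 F [ 0.5 -0.9 -0. ] q6 0.53 q1 -0.56
scene
(208, [0.5396000146865845, -0.07590000331401825], [0.5376, -0.0742], [0.0461, 0.0465], 87.7, np.float64(0.0224), [24, 138, 110])
(115, [0.4352000057697296, -0.2624000012874603], [0.4338, -0.2612], [0.0291, 0.0327], 65.3, np.float64(0.0218), [110, 144, 110])
(130, [0.4219000041484833, -0.34869998693466187], [0.4192, -0.3468], [0.0289, 0.0325], 53.4, np.float64(0.0225), [110, 137, 77])
(935, [0.8138999938964844, -0.12630000710487366], [0.8026, -0.113], [0.06, 0.1156], 44.0, np.float64(0.0371), [15, 124, 132])
cap (222, [0.5670999884605408, 0.03310000151395798], [0.5704, 0.0411], [0.0401, 0.0823], 1.1, np.float64(0.0916), [65, 11, 122])
cap (177, [0.5889999866485596, 0.10930000245571136], [0.5794, 0.1156], [0.0462, 0.0659], 58.6, np.float64(0.0775), [110, 150, 110])
cap (200, [0.6280999779701233, 0.03290000185370445], [0.6195, 0.0426], [0.0443, 0.0701], 39.8, np.float64(0.0776), [110, 152, 111])
cap (109, [0.6730999946594238, 0.05849999934434891], [
[... 1030 characters left out ...]
, [0.6233, 0.0344], [0.0457, 0.0461], 8.8, np.float64(0.0767), [108, 223, 141])
cap (44, [0.6255999803543091, 0.20509999990463257], [0.6236, 0.2065], [0.0096, 0.0507], 27.2, np.float64(0.0705), [45, 9, 57])
cap (255, [0.5839999914169312, 0.10980000346899033], [0.5835, 0.1097], [0.045, 0.0456], 82.4, np.float64(0.0763), [108, 224, 141])
cap (202, [0.5619999766349792, 0.026499999687075615], [0.5666, 0.0417], [0.0347, 0.0824], 1.7, np.float64(0.0919), [56, 17, 167])
t 34.1 cmd [  0.4697  -0.2106   0.1303 -62.6261] meas [ 0.468  -0.2148  0.1324] -63.0 grip 0.0512 F [-0.5  0.8  0.2] q6 0.53 q1 -0.57
0.4315,-0.2615,0.0085,-62.6 -> [-57.4, 27.7, 121.8] rz -0.000 (0.0 rows rot, other 3.141) 3.3 rows
```

View pics/top18.png

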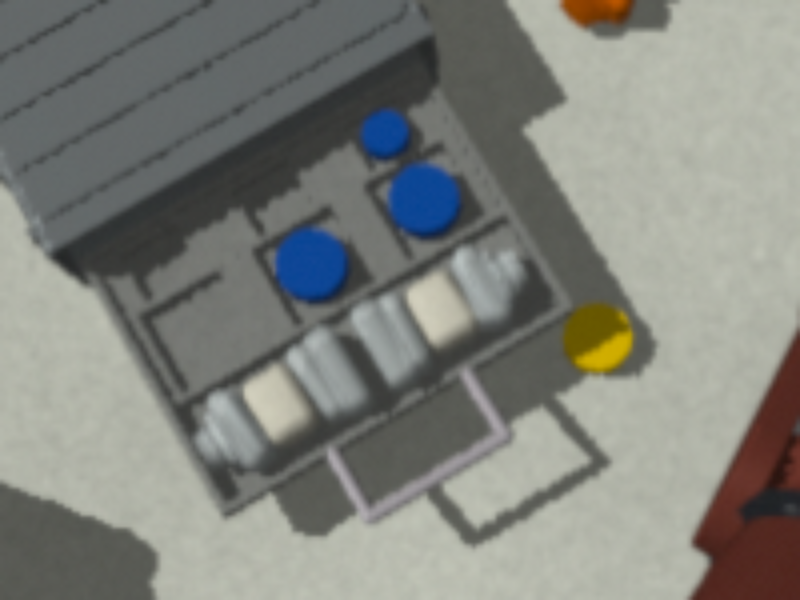

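Call:
servo_tool(targets=[[[60,-25,12,10,0,0,0],[60,-48,23,25,0,0,0],[60,-57,28,45,0,0,0],[60,-57,28,70,0,0,0],[60,-57,28,95,0,0,0],[60,-57,28,113,0,0,0],[60,-57,28,121,0,0,0],[60,-57,28,122,0,0,0],[60,-57,28,122,0,0,0],[0,-57,28,122,0,0,0]]])

```text
time_s: 34.97
tool_pos: [0.4346, -0.263, 0.0121]
tool_rot: [0.001, 0.972, 0.237, 0.001]
wrist_force: [0.5, -0.4, -0.3]
grip_width: 0.0407
```

Call:
servo_tool(targets=[[[0,0,0,0,0,0,0],[0,0,0,0,0,0,0],[0,0,0,0,0,0,0],[0,0,0,0,0,0,0],[0,0,0,-25,0,0,0],[0,0,0,-60,0,0,0],[0,0,0,-98,0,0,0],[0,0,0,-125,0,0,0],[0,0,0,-130,0,0,0],[0,0,0,-130,0,0,0]]])

```text
time_s: 35.8
tool_pos: [0.4351, -0.264, 0.1443]
tool_rot: [0.003, 0.972, 0.237, 0.002]
wrist_force: [-0.5, 0.7, -0.3]
grip_width: 0.0269
```

```bash
python3 go.py -c -57 28 122 0 ; python3 go.py -c 0 0 -130 0 0.635,0.1372,0.138,-62.6;python3 - <<'E'
from h import *
p=viewer.snapshot('scene');cv2.imwrite('pics/s19.png',cv2.resize(p['frame'][150:330,160:400],None,fx=3.3,fy=3.3))
print(robot.sense()['grip_width'])
E
```

```text
t 35.8 cmd [ 4.32000e-01 -2.61600e-01  8.30000e-03 -6.26261e+01] meas [ 0.4351 -0.264   0.1443] -62.6 grip 0.0269 F [-0.5  0.7 -0.3] q6 0.41 q1 -0.68
t 35.8 cmd [  0.432   -0.2616   0.1383 -62.6261] meas [ 0.4351 -0.264   0.1443] -62.6 grip 0.0269 F [-0.5  0.7 -0.3] q6 0.41 q1 -0.68
0.635,0.1372,0.138,-62.6 -> [363.6, -260.8, 0.3] rz -0.000 (0.0 rows rot, other 3.141) 10.7 rows
0.02666029149162353
```

View pics/s19.png

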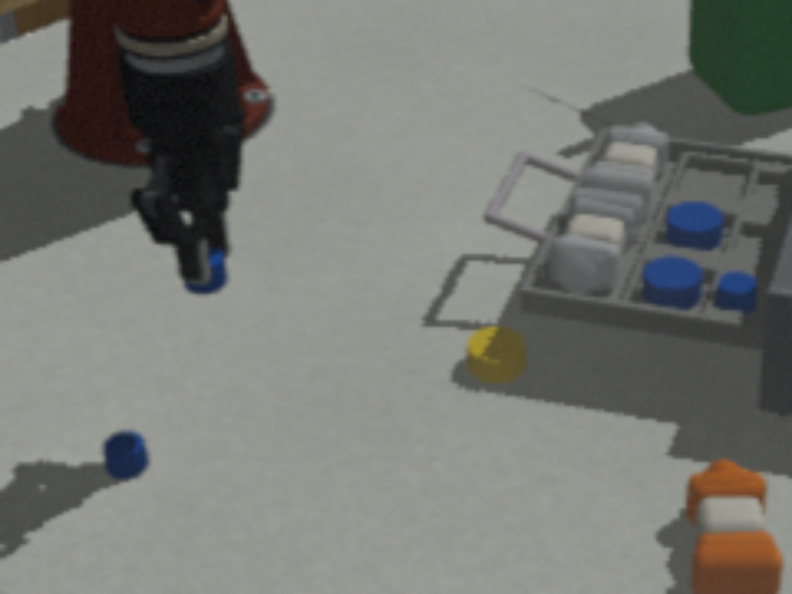

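The narrow cap is held (~(205,275)). I'll carry it to the middle narrow pocket.

Call:
servo_tool(targets=[[[0,20,-14,0,0,0,0],[0,50,-36,0,0,0,0],[0,82,-59,0,0,0,0],[0,114,-82,0,0,0,0],[0,146,-105,0,0,0,0],[0,178,-128,0,0,0,0],[0,210,-151,0,0,0,0],[0,242,-174,0,0,0,0],[0,274,-197,0,0,0,0],[0,300,-215,0,0,0,0]]])

```text
time_s: 36.68
tool_pos: [0.5994, 0.0693, 0.1376]
tool_rot: [-0.001, 0.971, 0.237, -0.002]
wrist_force: [0.2, -0.7, -0.4]
grip_width: 0.0268
```

Call:
servo_tool(targets=[[[0,28,-20,0,0,0,0],[0,52,-37,0,0,0,0],[0,63.5,-46,3,0,0,0],[0,63.5,-46,14,0,0,0],[0,63.5,-46,28,0,0,0],[0,63.5,-46,40,0,0,0],[0,63.5,-46,46,0,0,0],[0,63.5,-46,46,0,0,0],[0,63.5,-46,46,0,0,0],[0,63.5,-46,46,0,0,0]]])

```text
time_s: 37.52
tool_pos: [0.6362, 0.1358, 0.0952]
tool_rot: [0.0, 0.972, 0.236, 0.0]
wrist_force: [0.6, 0.6, -0.1]
grip_width: 0.027
```

```bash
python3 go.py -c 300 -215 0 0 ; python3 go.py -c 63.5 -46 46 0 0.635,0.1372,0.067,-62.6;python3 - <<'E'
from h import *
p=viewer.snapshot('scene');cv2.imwrite('pics/s20.png',cv2.resize(p['frame'][140:290,280:480],None,fx=4,fy=4))
for i in range(3): viewer.snapshot('top'); print(robot.sense()['tool_pos'],robot.sense()['grip_width'])
E
```

```text
t 37.5 cmd [  0.5996   0.0672   0.1383 -62.6261] meas [0.6362 0.1358 0.0952] -62.7 grip 0.027 F [ 0.6  0.6 -0.1] q6 1.20 q1 0.10
t 37.5 cmd [  0.6348   0.1373   0.0923 -62.6261] meas [0.6362 0.1358 0.0952] -62.7 grip 0.027 F [ 0.6  0.6 -0.1] q6 1.20 q1 0.10
0.635,0.1372,0.067,-62.6 -> [0.1, 0.2, 25.3] rz -0.000 (0.0 rows rot, other 3.141) 0.6 rows
[0.63669303 0.13617178 0.09596616] 0.02690899487545453
[0.63669102 0.13634136 0.09602471] 0.027051414098384043
[0.63663631 0.13645535 0.09596285] 0.026794508652136968
```

View pics/s20.png

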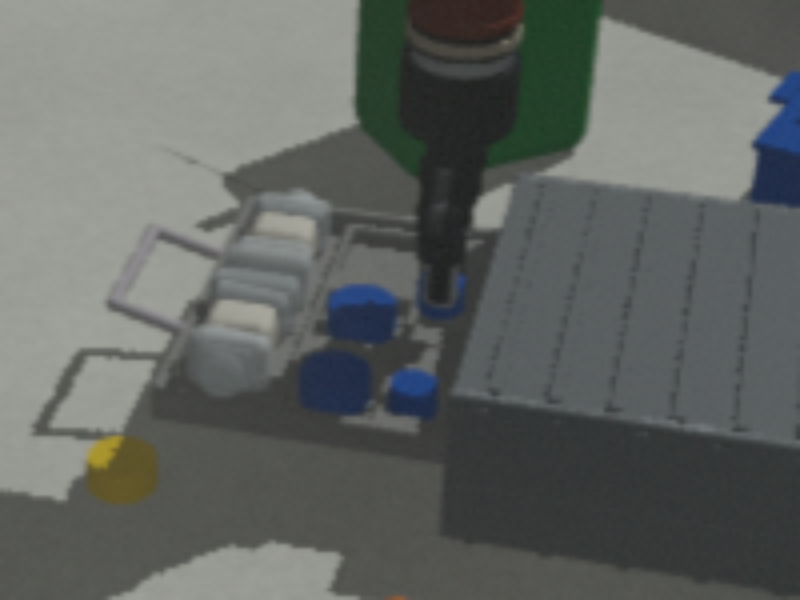

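Call:
servo_tool(targets=[[[0,0,0,8,0,0,0],[0,0,0,16,0,0,0],[0,0,0,23,0,0,0],[0,0,0,26,0,0,0],[0,0,0,26,0,0,0],[0,0,0,26,0,0,0],[49,0,0,26,0,0,0],[49,0,0,26,0,0,0],[49,0,0,26,0,0,0],[49,0,0,0,0,0,0]]])

```text
time_s: 38.55
tool_pos: [0.6308, 0.1359, 0.0887]
tool_rot: [-0.001, 0.972, 0.237, -0.006]
wrist_force: [-1.8, -1.1, -1.1]
grip_width: 0.0419
```

Call:
servo_tool(targets=[[[49,0,0,-35,0,0,0],[49,-18,14,-50,0,0,0],[55,-48,37,-52,0,0,0],[60,-80,61,-52,0,0,0],[60,-112,85,-52,0,0,0],[60,-144,109,-52,0,0,0],[60,-176,133,-52,0,0,0],[60,-208,157,-52,0,0,0],[60,-240,181,-52,0,0,0],[60,-268,202,-52,0,0,0]]])

```text
time_s: 39.38
tool_pos: [0.4895, -0.1679, 0.147]
tool_rot: [0.0, 0.972, 0.236, 0.0]
wrist_force: [1.4, -1.2, 0.7]
grip_width: 0.051
```

```bash
python3 go.py -c -268 202 -52 0 ; python3 - <<'E'
from h import *
for n in ('scene','top'):
    p=viewer.snapshot(n);print(n)
    for b in blobs(p,0.012,0.045,yr=(-.45,0)):print(b)
    for b in blobs(p,0.072,0.1,yr=(.0,.23),xr=(.58,.7)):print('cap',b)
    f=p['frame'][140:290,280:480] if n=='scene' else p['frame'][180:330,180:380]
    cv2.imwrite('pics/%s21.png'%n,cv2.resize(f,None,fx=4,fy=4))
E
python3 go.py 0.4185,-0.347,0.13,-62.6 0.4185,-0.347,0.0085,-62.6
```

```text
t 39.4 cmd [  0.4897  -0.1653   0.1443 -62.6261] meas [ 0.4895 -0.1679  0.147 ] -62.6 grip 0.051 F [ 1.4 -1.2  0.7] q6 0.63 q1 -0.47
scene
(207, [0.5393000245094299, -0.07580000162124634], [0.537, -0.0736], [0.0455, 0.0485], 57.0, np.float64(0.0222), [24, 139, 112])
(130, [0.42179998755455017, -0.34869998693466187], [0.4197, -0.3471], [0.0298, 0.0322], 30.8, np.float64(0.0222), [109, 148, 92])
(931, [0.8137999773025513, -0.12639999389648438], [0.8032, -0.1119], [0.06, 0.1176], 42.9, np.float64(0.0374), [15, 124, 132])
cap (115, [0.595300018787384, 0.10859999805688858], [0.5968, 0.111], [0.0482, 0.031], 86.2, np.float64(0.0778), [110, 159, 112])
cap (80, [0.6348000168800354, 0.13349999487400055], [0.6347, 0.1346], [0.0299, 0.0305], 38.4, np.float64(0.0779), [110, 153, 107])
cap (53, [0.5866000056266785, 0.006599999964237213], [0.5878, 0.0102], [0.0196, 0.0141], 87.5, np.float64(0.0888), [84, 8, 109])
cap (172, [0.6276999711990356, 0.03440000116825104], [0.6262, 0.0354], [0.0447, 0.0481], 67.5, np.float64(0.0778), [110, 160, 117])
cap (83, [0.6729999780654907, 0.05779999867081642], [0.
[... 618 characters left out ...]
746033, 0.034299999475479126], [0.624, 0.0341], [0.0444, 0.0448], 50.3, np.float64(0.0765), [107, 227, 144])
cap (108, [0.6305000185966492, 0.13369999825954437], [0.6309, 0.1337], [0.029, 0.0299], 8.7, np.float64(0.0771), [108, 224, 137])
cap (152, [0.5921000242233276, 0.10949999839067459], [0.5944, 0.1095], [0.0284, 0.0443], 0.8, np.float64(0.0764), [108, 226, 147])
t 39.5 cmd [  0.4897  -0.1653   0.1443 -62.6261] meas [ 0.4889 -0.1701  0.1471] -63.0 grip 0.0515 F [-0.2  0.6  0.3] q6 0.63 q1 -0.47
0.4185,-0.347,0.13,-62.6 -> [-146.7, 128.6, 14.3] rz -0.000 (0.0 rows rot, other 3.141) 4.7 rows
0.4185,-0.347,0.0085,-62.6 -> [-146.7, 128.6, 135.8] rz -0.000 (0.0 rows rot, other 3.141) 2.9 rows
```

View pics/top21.png

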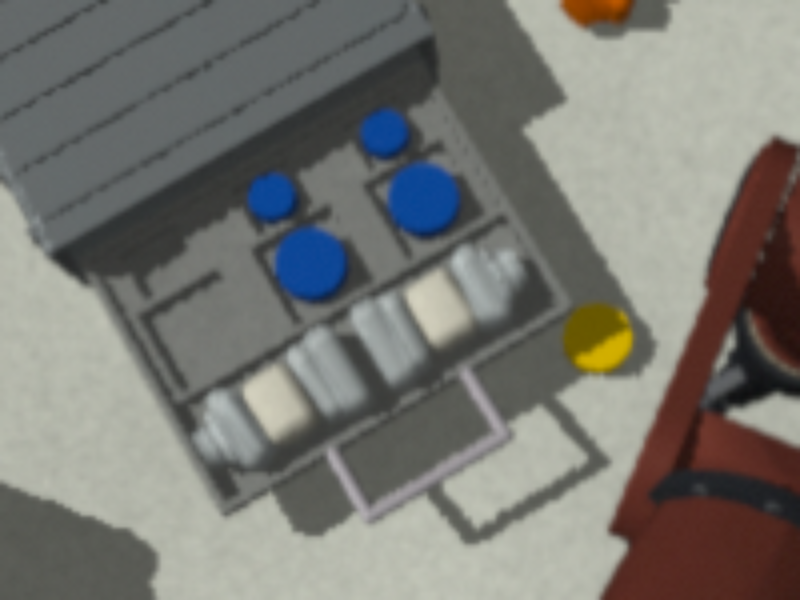

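The second narrow cap is seated (~(272,197), top at 77 mm). Last cap.

Call:
servo_tool(targets=[[[60,-22,19,2,0,0,0],[60,-51,45,5,0,0,0],[60,-80,70,8,0,0,0],[60,-109,95,12,0,0,0],[60,-135,118,20,0,0,0],[60,-146.5,128.5,40,0,0,0],[60,-146.5,128.5,70,0,0,0],[60,-146.5,128.5,100,0,0,0],[60,-146.5,128.5,125,0,0,0],[60,-146.5,128.5,136,0,0,0]]])

```text
time_s: 40.32
tool_pos: [0.4181, -0.3448, 0.0071]
tool_rot: [-0.003, 0.972, 0.237, -0.001]
wrist_force: [-0.2, 0.5, 0.3]
grip_width: 0.0512
```

Call:
servo_tool(targets=[[[60,0,0,0,0,0,0],[60,0,0,0,0,0,0],[0,0,0,0,0,0,0],[0,0,0,0,0,0,0],[0,0,0,0,0,0,0],[0,0,0,0,0,0,0],[0,0,0,-25,0,0,0],[0,0,0,-60,0,0,0],[0,0,0,-98,0,0,0],[0,0,0,-125,0,0,0]]])

```text
time_s: 41.15
tool_pos: [0.4207, -0.3485, 0.1396]
tool_rot: [0.002, 0.972, 0.237, 0.001]
wrist_force: [1.3, -0.8, -0.2]
grip_width: 0.027
```

```bash
python3 go.py -c -146.5 128.5 136 0 ; python3 go.py -c 0 0 -125 0 0.5957,0.2127,0.138,-62.6;python3 - <<'E'
from h import *
p=viewer.snapshot('scene');cv2.imwrite('pics/s22.png',cv2.resize(p['frame'][150:330,160:400],None,fx=3.3,fy=3.3))
print(robot.sense()['grip_width'])
E
```

```text
t 41.1 cmd [ 4.18700e-01 -3.46800e-01  8.30000e-03 -6.26261e+01] meas [ 0.4207 -0.3485  0.1396] -62.6 grip 0.027 F [ 1.3 -0.8 -0.2] q6 0.27 q1 -0.82
t 41.1 cmd [  0.4187  -0.3468   0.1333 -62.6261] meas [ 0.4207 -0.3485  0.1396] -62.6 grip 0.027 F [ 1.3 -0.8 -0.2] q6 0.27 q1 -0.82
0.5957,0.2127,0.138,-62.6 -> [414.5, -415.4, -4.7] rz -0.000 (0.0 rows rot, other 3.141) 14.1 rows
0.0270445171777004
```

View pics/s22.png

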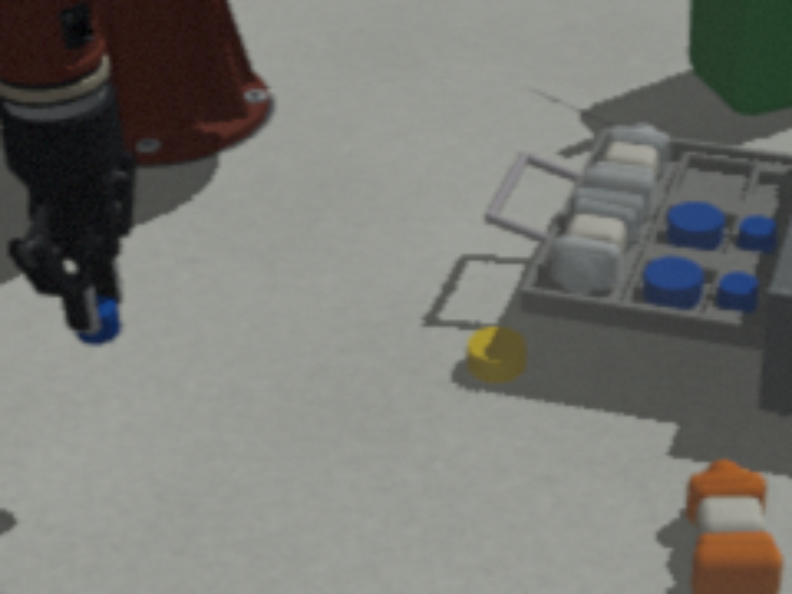

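Call:
servo_tool(targets=[[[0,16,-16,-5,0,0,0],[0,43,-43,-5,0,0,0],[0,71,-71,-5,0,0,0],[0,99,-99,-5,0,0,0],[0,127,-127,-5,0,0,0],[0,155,-155,-5,0,0,0],[0,183,-183,-5,0,0,0],[0,211,-211,-5,0,0,0],[0,239,-239,-5,0,0,0],[0,265,-265,-5,0,0,0]]])

```text
time_s: 42.03
tool_pos: [0.5337, 0.0119, 0.1414]
tool_rot: [0.0, 0.972, 0.237, 0.001]
wrist_force: [-0.3, 0.4, -0.4]
grip_width: 0.0268
```

Call:
servo_tool(targets=[[[0,27,-27,0,0,0,0],[0,55,-55,0,0,0,0],[0,83,-83,0,0,0,0],[0,111,-111,0,0,0,0],[0,135,-136,0,0,0,0],[0,147,-148,0,0,0,0],[0,149.5,-150.5,3,0,0,0],[0,149.5,-150.5,16,0,0,0],[0,149.5,-150.5,32,0,0,0],[0,149.5,-150.5,42,0,0,0]]])

```text
time_s: 42.87
tool_pos: [0.5952, 0.2104, 0.0963]
tool_rot: [0.0, 0.972, 0.236, -0.002]
wrist_force: [-0.2, 0.2, -1.2]
grip_width: 0.0267
```

```bash
python3 go.py -c 265 -265 -5 0 ; python3 go.py -c 149.5 -150.5 42 0 0.5957,0.2127,0.067,-62.6;python3 - <<'E'
from h import *
p=viewer.snapshot('scene');cv2.imwrite('pics/s23.png',cv2.resize(p['frame'][140:290,280:480],None,fx=4,fy=4))
for i in range(6): viewer.snapshot('top'); print(robot.sense()['tool_pos'],robot.sense()['grip_width'])
E
```

```text
t 42.9 cmd [ 5.32200e-01  1.04000e-02  1.38300e-01 -6.26261e+01] meas [0.5952 0.2104 0.0963] -62.7 grip 0.0267 F [-0.2  0.2 -1.2] q6 1.32 q1 0.23
t 42.9 cmd [  0.5957   0.2128   0.0963 -62.6261] meas [0.5952 0.2104 0.0963] -62.7 grip 0.0267 F [-0.2  0.2 -1.2] q6 1.32 q1 0.23
0.5957,0.2127,0.067,-62.6 -> [-0.0, 0.1, 29.3] rz -0.000 (0.0 rows rot, other 3.141) 0.7 rows
[0.59372189 0.20997962 0.0949782 ] 0.027305049429165357
[0.59498626 0.21037025 0.09659848] 0.027077924891801875
[0.59614321 0.21080784 0.09798521] 0.02642525309679929
[0.59697717 0.21117096 0.09897816] 0.026967899169118344
[0.59742454 0.21147651 0.09956487] 0.02669129317783935
[0.59765835 0.21169907 0.09991447] 0.02695960651014391
```

View pics/s23.png

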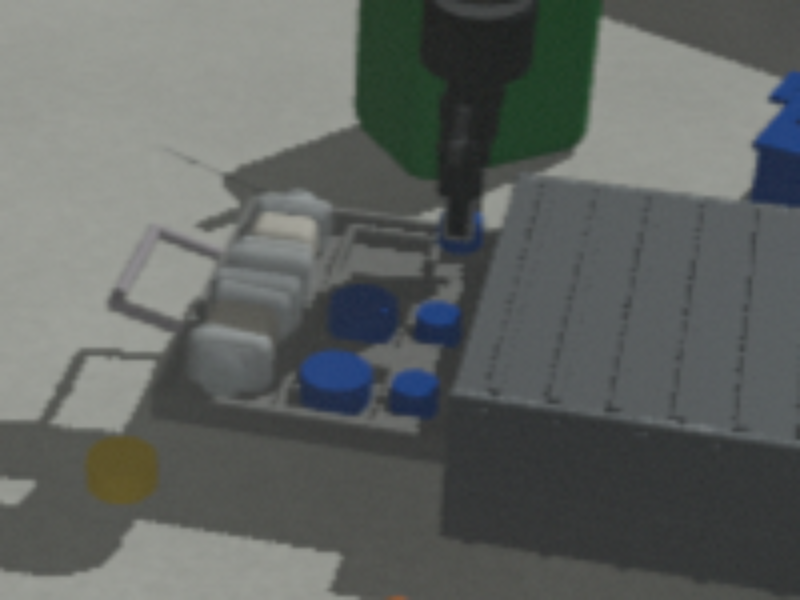

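Call:
servo_tool(targets=[[[0,0,0,8,0,0,0],[0,0,0,17,0,0,0],[0,0,0,25,0,0,0],[0,0,0,30,0,0,0],[0,0,0,30,0,0,0],[0,0,0,30,0,0,0],[49,0,0,30,0,0,0],[49,0,0,30,0,0,0],[49,0,0,30,0,0,0],[49,0,0,0,0,0,0]]])

```text
time_s: 44.05
tool_pos: [0.5909, 0.2105, 0.0916]
tool_rot: [-0.0, 0.972, 0.237, -0.007]
wrist_force: [-1.5, 0.9, -0.7]
grip_width: 0.0418
```

```bash
python3 go.py -c 0 0 0 0 0.5957,0.2127,0.16,-62.6 0.5,0.1,0.17,-17 0.40,0.015,0.17,27.4
```

```text
t 44.0 cmd [  0.5957   0.2128   0.0963 -62.6261] meas [0.5909 0.2105 0.0916] -62.6 grip 0.0418 F [-1.5  0.9 -0.7] q6 1.32 q1 0.23
0.5957,0.2127,0.16,-62.6 -> [-0.0, 0.1, -63.7] rz -0.000 (0.0 rows rot, other 3.141) 1.5 rows
0.5,0.1,0.17,-17 -> [-136.8, 56.1, -73.7] rz -0.796 (6.4 rows rot, other 2.345) 3.6 rows
0.40,0.015,0.17,27.4 -> [-264.7, 85.6, -73.7] rz 1.570 (12.6 rows rot, other -1.571) 3.1 rows
```

Call:
servo_tool(targets=[[[49,0,0,-35,0,0,0],[49,0,0,-60,0,0,-0.08],[49,-20,8,-70,0,0,-0.2],[49,-45,17,-72,0,0,-0.32],[45,-75,27,-72,0,0,-0.44],[45,-105,37,-72,0,0,-0.56],[45,-135,47,-72,0,0,-0.68],[45,-165,57,-72,0,0,-0.8],[45,-190,65,-72,0,0,-0.92],[45,-205,70,-72,0,0,-1.04]]])

```text
time_s: 44.88
tool_pos: [0.4444, 0.0543, 0.1701]
tool_rot: [-0.0, 0.724, 0.69, -0.001]
wrist_force: [0.8, 0.5, 0.3]
grip_width: 0.0384
```

```bash
python3 go.py -c -205 70 -72 -1.04 0.4388,0.0355,0.168,27.4
```

```text
t 44.9 cmd [ 0.4459  0.0563  0.1683 -3.0385] meas [0.4444 0.0543 0.1701] -2.7 grip 0.0384 F [0.8 0.5 0.3] q6 0.01 q1 -0.04
0.4388,0.0355,0.168,27.4 -> [-21.2, -5.9, 0.3] rz -0.531 (4.3 rows rot, other 2.610) 0.5 rows
```

Call:
servo_tool(targets=[[[45,-5,-1,0,0,0,-0.1],[45,-10,-3,0,0,0,-0.22],[45,-16,-5,0,0,0,-0.34],[45,-21,-6,0,0,0,-0.46],[45,-21,-6,0,0,0,-0.531],[45,-21,-6,0,0,0,-0.531],[45,-21,-6,0,0,0,-0.531],[45,-21,-6,0,0,0,-0.531],[45,-21,-6,0,0,0,-0.531],[45,-21,-6,0,0,0,-0.531]]])

```text
time_s: 45.72
tool_pos: [0.4398, 0.0351, 0.1708]
tool_rot: [-0.0, 0.52, 0.854, -0.0]
wrist_force: [-0.2, 0.3, 0.6]
grip_width: 0.0385
```

```bash
python3 go.py -c -21 -6 0 -0.531 0.4388,0.0355,0.064,27.4; python3 - <<'E'
from h import *
for n in ('scene','top'):
    p=viewer.snapshot(n);print(n)
    print([(np.round(d['xyz'],3).tolist(),round(d['confidence'],2)) for d in spotter.spot_point(p,'tray_handle')])
    for b in blobs(p,0.012,0.045,yr=(-.45,0)):print(b)
    for b in blobs(p,0.072,0.1,yr=(.0,.23),xr=(.5,.7)):print('cap',b)
    f=p['frame'][140:290,280:480] if n=='scene' else p['frame'][180:330,180:380]
    cv2.imwrite('pics/%s24.png'%n,cv2.resize(f,None,fx=4,fy=4))
E
```

```text
t 45.7 cmd [ 0.4387  0.0357  0.1683 27.3856] meas [0.4398 0.0351 0.1708] 27.4 grip 0.0385 F [-0.2  0.3  0.6] q6 -0.56 q1 -0.08
0.4388,0.0355,0.064,27.4 -> [-0.2, -0.0, 104.3] rz -0.000 (0.0 rows rot, other 3.141) 2.5 rows
scene
[([0.445, 0.042, 0.08], 0.78), ([0.629, 0.038, 0.063], 0.38)]
(208, [0.5394999980926514, -0.07580000162124634], [0.5373, -0.0729], [0.0448, 0.0513], 44.9, np.float64(0.0225), [24, 141, 112])
(937, [0.8137999773025513, -0.12630000710487366], [0.802, -0.112], [0.0601, 0.118], 43.9, np.float64(0.0374), [15, 124, 131])
cap (650, [0.5393999814987183, 0.06970000267028809], [0.5259, 0.0809], [0.0587, 0.1993], 26.2, np.float64(0.0931), [70, 11, 122])
cap (67, [0.597599983215332, 0.2092999964952469], [0.5958, 0.2111], [0.0282, 0.0326], 37.5, np.float64(0.0776), [110, 156, 103])
cap (158, [0.5903000235557556, 0.11069999635219574], [0.5893, 0.1135], [0.0464, 0.0466], 3.7, np.float64(0.0781), [110, 160, 115])
cap (33, [0.5090000033378601, 0.017799999564886093], [0.505, 0.0202], [0.0197, 0.0496], 26.7, np.float64(0.0731), [84, 6, 106])
cap (77, [0.6359000205993652, 0.13490
[... 859 characters left out ...]
.0443], 39.7, np.float64(0.0768), [108, 228, 136])
cap (106, [0.6319000124931335, 0.1347000002861023], [0.6329, 0.1337], [0.0296, 0.0291], 0.3, np.float64(0.0769), [108, 226, 131])
cap (240, [0.5863000154495239, 0.11089999973773956], [0.5863, 0.1119], [0.0446, 0.0455], 86.3, np.float64(0.0769), [108, 226, 138])
cap (105, [0.5932999849319458, 0.21070000529289246], [0.5931, 0.211], [0.0298, 0.0293], 85.1, np.float64(0.0769), [108, 220, 129])
cap (236, [0.5619000196456909, 0.02590000070631504], [0.5699, 0.039], [0.0795, 0.0413], 86.7, np.float64(0.0916), [48, 20, 152])
cap (33, [0.5048999786376953, 0.16179999709129333], [0.504, 0.1627], [0.0116, 0.0333], 14.8, np.float64(0.0901), [57, 16, 141])
```

View pics/top24.png

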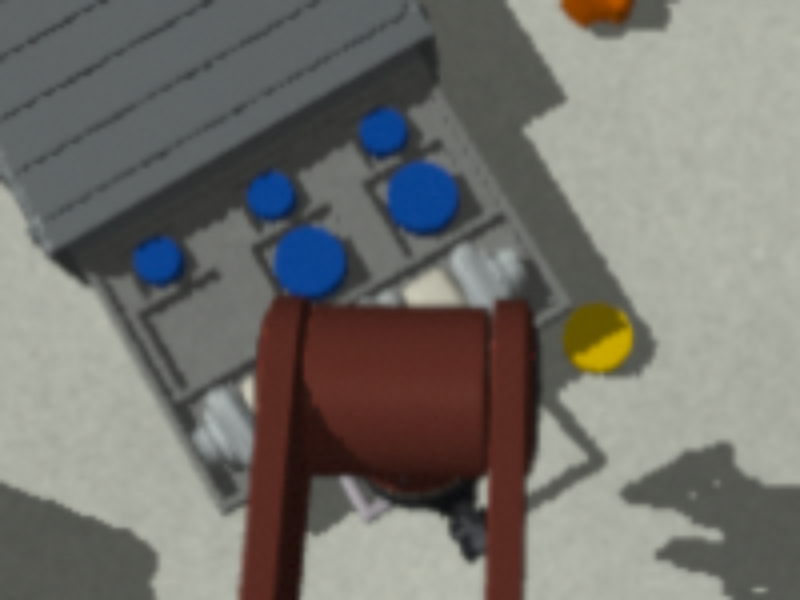

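View pics/scene24.png

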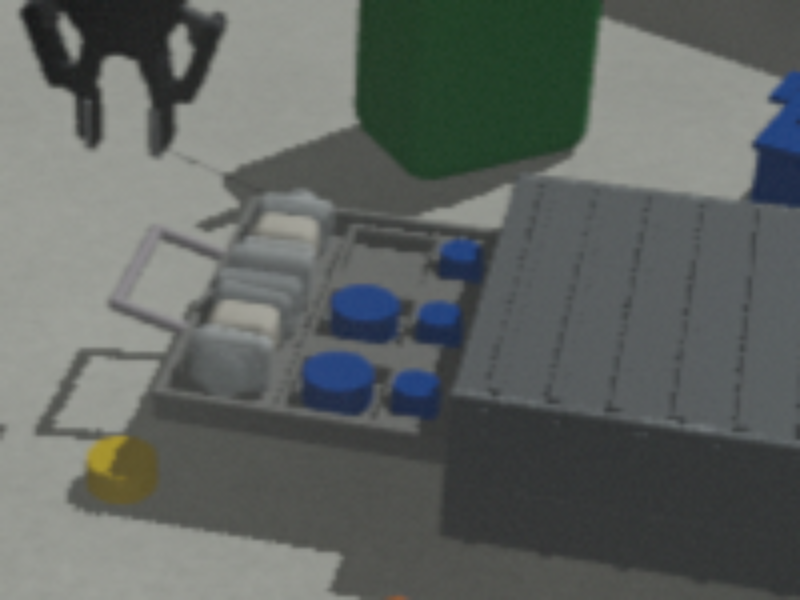

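All five caps are seated, with tops at 77 mm, and both bottles are down. I'll grip the handle and push it home.

Call:
servo_tool(targets=[[[45,0,1,30,0,0,0],[45,0,1,60,0,0,0],[45,0,1,85,0,0,0],[45,0,1,98,0,0,0],[45,0,1,104,0,0,0],[45,0,1,104,0,0,0],[0,0,1,104,0,0,0],[0,0,1,104,0,0,0],[0,0,1,104,0,0,0],[0,0,1,104,0,0,0]]])

```text
time_s: 46.75
tool_pos: [0.4427, 0.0355, 0.0685]
tool_rot: [0.002, 0.52, 0.854, 0.001]
wrist_force: [0.8, 1.0, 3.2]
grip_width: 0.0074
```

Call:
servo_tool(targets=[[[0,0,5,0,0,0,0],[0,0,14,0,0,0,0],[0,0,26,0,0,0,0],[0,0,39,0,0,0,0],[0,0,52,0,0,0,0],[0,0,65,0,0,0,0],[0,0,78,0,0,0,0],[0,0,90,0,0,0,0],[0,0,98,0,0,0,0],[0,0,100,0,0,0,0]]])

```text
time_s: 47.58
tool_pos: [0.5317, 0.0816, 0.0685]
tool_rot: [0.001, 0.519, 0.855, 0.001]
wrist_force: [-1.4, -1.6, 8.4]
grip_width: 0.0073
```

```bash
python3 go.py -c 0 1 104 0; python3 go.py -c 0 100 0 0 0.6165,0.128,0.064,27.4; python3 - <<'E'
from h import *
p=viewer.snapshot('scene');cv2.imwrite('pics/s25.png',cv2.resize(p['frame'][140:290,280:480],None,fx=4,fy=4))
E
```

```text
t 47.6 cmd [ 0.4396  0.0362  0.0643 27.3856] meas [0.5317 0.0816 0.0685] 27.4 grip 0.0073 F [-1.4 -1.6  8.4] q6 -0.46 q1 0.02
t 47.6 cmd [ 0.5284  0.0821  0.0643 27.3856] meas [0.5317 0.0816 0.0685] 27.4 grip 0.0073 F [-1.4 -1.6  8.4] q6 -0.46 q1 0.02
0.6165,0.128,0.064,27.4 -> [0.2, 99.3, 0.3] rz -0.000 (0.0 rows rot, other 3.141) 2.4 rows
```

View pics/s25.png

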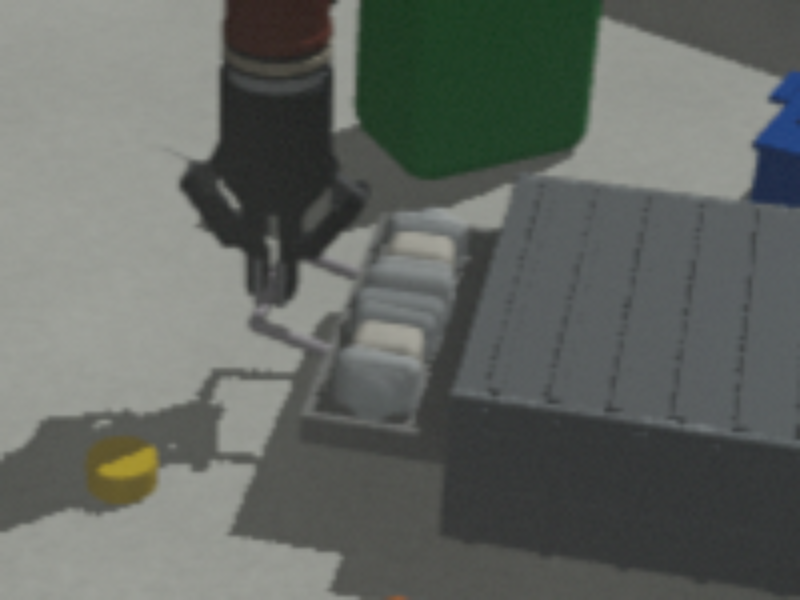

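Call:
servo_tool(targets=[[[0,0,6,0,0,0,0],[0,0,15,0,0,0,0],[0,0,26,0,0,0,0],[0,0,38,0,0,0,0],[0,0,50,0,0,0,0],[0,0,61,0,0,0,0],[0,0,71,0,0,0,0],[0,0,79,0,0,0,0],[0,0,84,0,0,0,0],[0,0,86,0,0,0,0]]])

```text
time_s: 48.47
tool_pos: [0.6074, 0.1207, 0.0685]
tool_rot: [0.001, 0.519, 0.855, 0.0]
wrist_force: [-1.7, -2.0, 6.1]
grip_width: 0.0077
```

```bash
python3 go.py -c 0 86 0 0 0.6165,0.128,0.064,27.4; python3 - <<'E'
from h import *
p=viewer.snapshot('scene');cv2.imwrite('pics/s26.png',cv2.resize(p['frame'][140:290,280:480],None,fx=4,fy=4))
E
```

```text
t 48.5 cmd [ 0.6048  0.1217  0.0643 27.3856] meas [0.6074 0.1207 0.0685] 27.4 grip 0.0077 F [-1.7 -2.   6.1] q6 -0.39 q1 0.08
0.6165,0.128,0.064,27.4 -> [0.2, 13.3, 0.3] rz -0.000 (0.0 rows rot, other 3.141) 0.3 rows
```

View pics/s26.png

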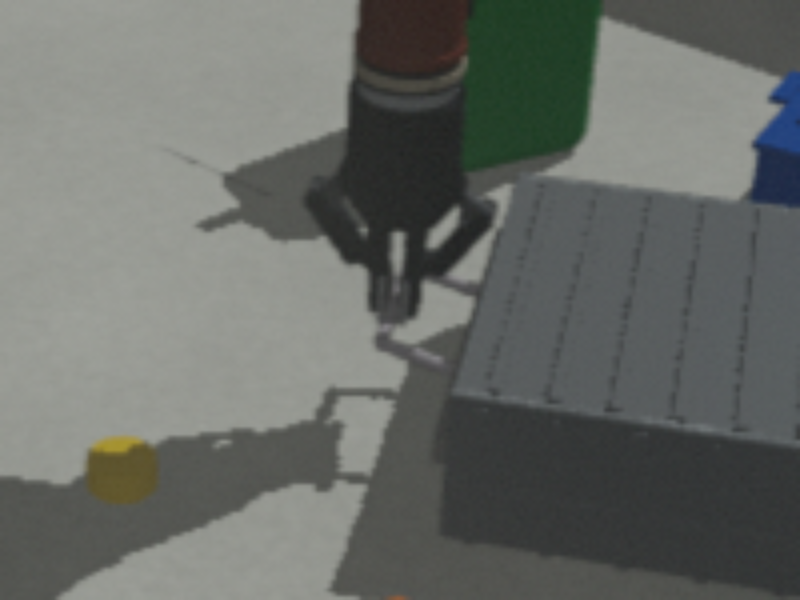

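Call:
servo_tool(targets=[[[0,0,3,0,0,0,0],[0,0,6,0,0,0,0],[0,0,9,0,0,0,0],[0,0,11,0,0,0,0],[0,0,13,0,0,0,0],[0,0,15,0,0,0,0],[0,0,17,0,0,0,0],[0,0,18,0,0,0,0],[0,0,18,0,0,0,0],[0,0,18,0,0,0,0]]])

```text
time_s: 49.35
tool_pos: [0.6163, 0.1254, 0.0684]
tool_rot: [-0.004, 0.519, 0.855, -0.007]
wrist_force: [-16.3, -9.7, 19.8]
grip_width: 0.0073
```

```bash
python3 go.py -c 0 18 0 0
```

```text
t 49.4 cmd [ 0.6208  0.13    0.0643 27.3856] meas [0.6163 0.1254 0.0684] 27.5 grip 0.0073 F [-16.3  -9.7  19.8] q6 -0.38 q1 0.09
```

Call:
servo_tool(targets=[[[0,0,-1,0,0,0,0],[40,0,-2,0,0,0,0],[40,0,-3,0,0,0,0],[40,0,-4,0,0,0,0],[40,0,-4,0,0,0,0],[40,0,-4,-20,0,0,0],[40,0,-4,-55,0,0,0],[40,0,-4,-95,0,0,0],[40,0,-4,-135,0,0,0],[40,0,-4,-160,0,0,0]]])

```text
time_s: 50.18
tool_pos: [0.6202, 0.128, 0.2315]
tool_rot: [0.002, 0.519, 0.855, 0.002]
wrist_force: [0.3, -0.7, 0.4]
grip_width: 0.0342
```

Call:
servo_tool(targets=[[[40,0,-30,0,0,0,0],[40,0,-65,0,0,0,0],[40,0,-100,0,0,0,0],[40,0,-135,0,0,0,0],[40,0,-160,0,0,0,0],[40,0,-170,0,0,0,0],[40,0,-170,0,0,0,0],[40,0,-170,0,0,0,0],[40,0,-170,0,0,0,0],[40,0,-170,0,0,0,0]]])

```text
time_s: 51.02
tool_pos: [0.4687, 0.0497, 0.2271]
tool_rot: [0.0, 0.519, 0.855, 0.0]
wrist_force: [-0.3, -0.1, -0.9]
grip_width: 0.0345
```

```bash
python3 go.py -c 0 -4 -160 0;python3 go.py -c 0 -170 0 0;  python3 - <<'E'
from h import *
for n in ('scene','top'):
    p=viewer.snapshot(n);save(p,n+'27')
    print([(np.round(d['xyz'],3).tolist(),round(d['confidence'],2)) for d in spotter.spot_point(p,'tray_handle')])
    for b in blobs(p,0.074,0.09,yr=(.05,.2),xr=(.5,.64)):print(b)
E
```

```text
t 51.0 cmd [ 0.6172  0.1281  0.2243 27.3856] meas [0.4687 0.0497 0.2271] 27.4 grip 0.0345 F [-0.3 -0.1 -0.9] q6 -0.52 q1 -0.04
t 51.0 cmd [ 0.4663  0.05    0.2243 27.3856] meas [0.4687 0.0497 0.2271] 27.4 grip 0.0345 F [-0.3 -0.1 -0.9] q6 -0.52 q1 -0.04
[([0.418, 0.468, -0.001], 0.63), ([0.617, 0.129, 0.079], 0.56)]
(120, [0.6155999898910522, 0.1412000060081482], [0.6154, 0.1308], [0.0411, 0.1118], 4.7, np.float64(0.0842), [102, 5, 121])
[([0.621, 0.128, 0.078], 0.84)]
(63, [0.626800000667572, 0.09740000218153], [0.6264, 0.0989], [0.0091, 0.0523], 28.2, np.float64(0.0837), [116, 9, 116])
```

View pics/scene27.png

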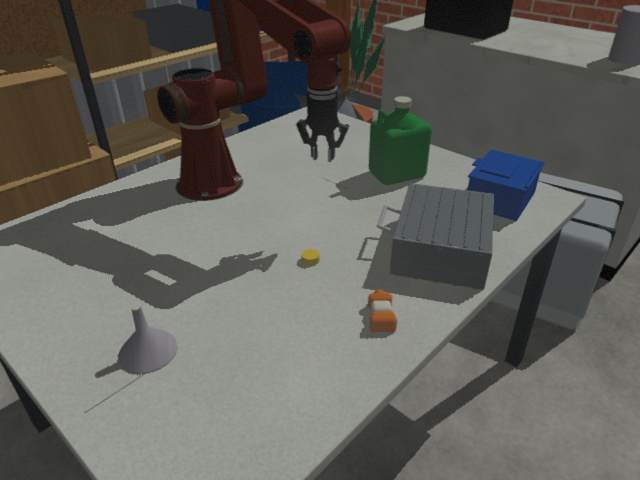

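View pics/top27.png

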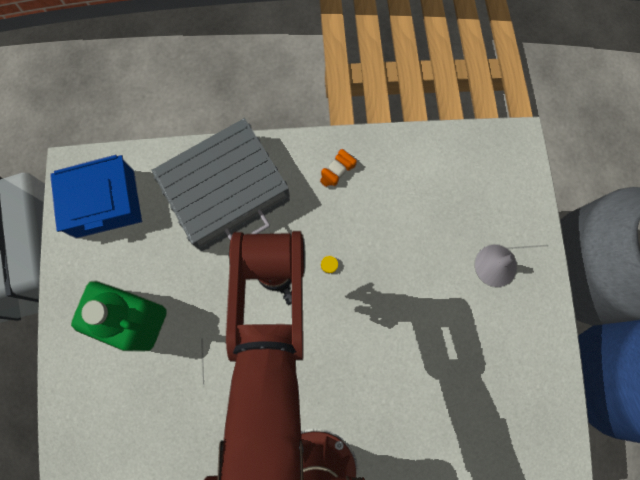

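The scene picture shows the tray home, with only its handle showing (~(385,230)). The table holds only the yellow cap, the orange bottle and the bystanders, and the robot is clear of everything.

```bash
python3 -c "
from plant import robot
print(robot.close_job())"
```

```text
the job is handed in; nothing more can be done
None
```

The job is done and handed in at about 51 s of the 208 s allowed; no verdict was reported.

- **Loading:** I pulled the tray to its outer stop and laid both clear bottles end to end in the trough. The two wide caps went into the middle and right wide pockets, and the three narrow caps went one each into the narrow pockets. Only five blue caps were on the table at the start. I then pushed the tray home by its handle.
- **Before closing:** the depth images put all cap tops about 77 mm above the table, which is the seated height, and the bottle tops at about 92 mm. No blue cap was left on the table. The first narrow cap sat up to 4 mm off its pocket's centre but still flat on the floor.
- **After closing:** at the stop the gripper was within 1 mm of where a 200 mm stroke should end. The cameras then placed the handle within 2 to 5 mm of its home position.
- **Bystanders and look-alikes:** the yellow cap and orange bottle did not move. The jug and funnel were never touched and stand where they did in the pictures.
- **Not checked:** with the tray closed its contents are out of sight, so I could not look at them again after the push. The arm also ran 2 to 5 mm off its commanded pose at times, which I allowed for. One approach to the second bottle fell about 10 mm short, but it was gripped and placed correctly.

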